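# Clamp a carved printing block under the hold-down foot

## Robot

A 6-joint arm with a two-finger parallel gripper is mounted at the origin on the work surface. World frame = base frame: x ahead of the robot, y to its left, z up, the work surface at z = 0. Lengths are in mm, angles in rad, forces in N, time in s.
With the tool pointing down it reaches from about 300 to 950 mm from the base axis. Payload 3.1 kg.
Tool frame: the origin (TCP) lies at the very end of the fingers, on their centre line; the grasp point (between the pads) lies 19 mm behind it; z points along the fingers, y is the direction in which the jaws open and shut (so a half turn about z gives the same grasp; the last joint's range is limited). The gripper opens to 85 mm and grips with 20 to 120 N. Pads are 22 mm wide; open, the fingers measure 114 mm over their backs; the gripper's body (76 mm by 85 mm) begins 54 mm behind the grasp point. The pads swing forward as they close: fully open they stand 13 mm farther back than shut.
Start: joints at [1.256, 0.308, 1.634, -0, 1.2, -0.07], TCP at [151.502, 606.365, 231.272] pointing down, gripper open.
Joint ranges: [-3.06, 3.06], [-0.79, 1.96], [0.05, 2.63], [-1.19, 4.34], [0.05, 2.64], [-2.94, 2.94]. Speed limits (rad/s): [2.79, 2.79, 3.14, 3.14, 3.14, 3.14].

## Interface

Orientations are given as a unit quaternion [x, y, z, w].
In Python, from station import env, cams gives the robot as it stands.
- The arm moves only by the tool move_arm, never from a script. Its argument "increments" is a list of rows, each a list of 3 entries, a list of its own where there are three numbers: the shift along the tool's x, y, z normalised to -1 to 1, where 1 is 0.06 m, then the turn about the tool's z normalised to -1 to 1, where 1 is pi rad, then the closure, from -1 (fully open) to 1 (shut). A call has 1 to 5 rows; each row shifts and turns the commanded pose from where the row before left it, along the tool's axes as they then stand; what a row does not reach is not made up. A row lasts 1/8 s, in which the tool goes at most 62.5 mm and 10.7 degrees, less where a joint would pass 70% of its speed; a pose out of reach is approached as far as the arm can. A call with a number of a shift or a turn outside -1 to 1 is refused whole. A call with a gripper value outside its range is refused whole. The fingers move at their own pace and stop on an object; the grip force is fixed at half the most. Time passes only in rows, so rows that do not move let the fingers close. It gives the time, the measured TCP pose, the force and the opening at its end, in the units of the state.
- env.get_obs(): the state, without advancing time (a new reading comes with each control period).
- cams.snapshot(name): name is "side" or "top"; returns a dict with "color" (420x560x3 uint8, red, green, blue), "fovy" (degrees; the focal length in pixels is half the picture's height over the tangent of half this angle, whatever the lens; pixels are square), "cx", "cy" (the principal point, pixels), "camera_from_world" (4x4, takes a point from world to camera coordinates). Camera axes: x right, y up, looking along -z (the intrinsics and any distortion apply to the point x, -y, -z); pixel columns grow to the right and rows downward; lengths in mm; the calibration is good to about 2 mm. A picture is of the moment at which its call begins. There is no depth.
- env.hand_in(): hands the job in, once; it reports no verdict.
Trained networks look in the newest picture that a camera, given by its name, has taken for a name from the list of things; names that differ only in an ending like _2 or _b are one class to them, and where a whole thing is asked for, a point or a joint stands for the part that bears it (a point fixed in the world has none). Each returns a list of dicts, best first, with "score" (0 to 1); they miss things now and then, are a little off and sometimes report something else, mostly with a low value. They report only what shows in the picture. A call takes as long as a camera call.
- cams.spot_in(camera, label): "box" ([left, top, right, bottom] in pixels, round what is visible of it).
- cams.regions_of(camera, label): "pixels" (420x560 bool, what is visible of it) and "box" ([left, top, right, bottom] in pixels, round what is visible of it).
The state is a dict: "time_s": time; "qpos": joint angles; "qvel": joint speeds; "joint_torque": joint torques, N m; "ee_pos": TCP position; "orientation": TCP orientation; "force": force on the tool from outside, world axes, zero at the start; "torque": the same for the moment, N m; "width": finger opening in mm.
Only numpy, scipy, OpenCV 4.12 (cv2) and the standard library are available. Lean on these libraries where they do the work, as an engineer would, in place of code of your own. Each camera call takes 0.05 s, during which the arm holds its last target.

## Task

Swing the red lever of the small green hold-down press up as far as it goes to raise the foot, then take the carved block out of the rack and lay it flat on the press bed, carved face up, with the middle of its plain yellow end under the foot, and let go of it. Then lower the lever gently until the foot bears firmly on the block and stays pressed on it, without squeezing the wood hard, and leave the other things on the bench where they are.

Things in the scene. Friction and masses are not known exactly. Their poses are not given: they have to be found in the camera images.
- press: Fixed green hold-down press. Origin on the table under the foot; x points to its column, away from the robot; yaw within 0.2 rad. Bed: x -55 to 145, y +-110 mm, top 20 mm above the table. Column 55 x 60 mm at x = 115 mm. Grey head over the foot: x +-28, y +-25 mm, 100 to 217 mm above the table; a bracket on its front (to x = -50 mm) holds the lever.
- pivot (a point): Pivot of the lever, on the front of the press's head: press frame (-45, 0, 140) mm. The lever turns about the press's y axis.
- lever (a joint): Lever angle, 0 (0.5 rad below level, foot 4 mm above the bed) to 1.0 rad (0.5 above level, foot 44 mm up); foot moves 40 mm per rad. Starts at 0 to 0.3. Friction holds it anywhere: tip needs 3 N to raise, 2 N to lower. The foot meets the 24 mm block at 0.5; 4 to 8 N on the tip there press it with 5 to 15 N, of which friction keeps up to 8 N after release.
- lever_tip (a point): Centre of the red grip on the lever's free end, 95 mm from the pivot, on the press's -x side. Grip 34 mm along the lever, 14 wide, 14 high; own x points back to the pivot, y along the pivot axis. Can be pinched from above across its width with the tool kept upright; it turns between the pads.
- foot: The foot: round black rubber pad, 14 mm diameter, on a brass holder below the head; sprung (4 N per mm, 8 mm travel). Origin at the centre of the pad's underside. Moves straight up and down with the lever.
- rack: Fixed plywood rack, 180 (x) by 150 mm (y), floor 10 mm thick, two slots along its y at x = -42 and +42 mm, each 30 mm wide between ribs that rise 14 mm above the floor. Origin on the table under its centre; its yaw differs by up to 0.2 rad. The carved block stands in one slot, the dark blank in the other (either way round).
- block: Carved light wood block, 24 (own x) by 120 (y) by 64 mm (z), 0.15 kg. Starts standing in the rack on a long narrow side, z up; origin at that side's centre, 32 mm from the middle. Carved face (red flowers, yellow end) on own -x, facing the robot at the start; lying carved face up, own x points down. Standing it can be gripped only across its 24 mm, lying only across its 64 mm.
- plain_end (a point): Centre of the plain yellow end on the carved face: own (-12, +38, +32) mm of the block. The yellow band covers the 40 mm of length at the +y end (the robot's left at the start; the upper narrow side is painted yellow there too), the red carving the rest. The foot must press here.
- blank: Dark uncarved blank, 24 x 120 x 64 mm, standing in the rack's other slot. Leave it. Origin at the centre of its underside.
- mallet: Wooden bar mallet, 190 x 34 x 22 mm, lying on the bench (origin: centre of the underside). Leave it.
- chisel: Chisel lying on the bench, 170 mm long, 18 mm high (origin near its middle, on the table). Leave it.
- paste_jar: Jar with white cap, 64 mm diameter, 75 mm high (origin: centre of the underside). Leave it.
- offcut: Light wood offcut, 100 x 45 x 30 mm (origin: centre of the underside). Leave it.
- brush: Brush lying on the bench near the right edge (origin near its middle, on the table). Leave it.

How it is judged (in metres and radians):
On the way, in this order (a step that is already met when the one before it is completed fails the run):
1. the lever is swung fully up (0.85 rad or more) (value of joint lever above 0.85 rad), for 0.2 s.
2. with the lever still up, the carved block lies flat on the bed, carved face up, plain end under the foot, let go (angle between block's own x axis and vertical above 3 rad and horizontal distance between foot and plain_end below 0.015 m and height (world z) of plain_end between 0.039 and 0.05 m and linear speed of block below 0.02 m/s and value of joint lever above 0.6 rad and contact force between the fingers and block below 0.1 N), for 0.2 s.
At the end, for the whole second after the job is handed in: Block at rest flat on the bed (yellow face 39 to 50 mm above the table), carved face up within 8 degrees, middle of its yellow end within 15 mm of the foot's axis; lever lowered below 0.6 rad and the foot pressing the block with over 3 N, all let go (angle between block's own x axis and vertical above 3 rad and horizontal distance between foot and plain_end below 0.015 m and height (world z) of plain_end between 0.039 and 0.05 m and linear speed of block below 0.02 m/s and contact force between foot and block above 3 N and value of joint lever below 0.6 rad); the robot touches nothing.
It fails at once if the foot presses on the block with more than 20 N (contact force between foot and block above 20 N).
It fails at once if the dark blank, mallet, chisel, paste jar, offcut or brush is moved more than 30 mm (distance of any of blank, mallet, chisel, paste_jar, offcut, brush from where it was at the start of the episode above 0.03 m).
It also fails if it takes over 72 s, if anything falls off the work surface, if the arm or the gripper's body presses on something with over 40 N, if the wrist force passes 120 N, or if a joint passes its speed limit or range.

## Working session

There is one attempt and no reset: what is moved stays moved. The work goes in short steps, Python scripts to look and compute and a tool call to move; the robot and the scene stay as the last step left them, time stands still between calls to the robot, and variables do not carry over. Pictures are saved under pics/ and viewed, and the job is handed in when it is done.

Besides the shell and the picture viewer there is one more tool, called after "Request:" as name(argument=value, ...), one argument or row to a line, values as JSON. move_arm: Moves the arm, as the interface text tells. Its arguments: {"type":"object","properties":{"increments":{"type":"array"}},"required":["increments"]}

```bash
ls; mkdir -p pics; python3 - <<'E'
from station import env, cams
import cv2
for n in ("side","top"):
    s=cams.snapshot(n); cv2.imwrite(f"pics/{n}0.png",s["color"][:,:,::-1]); print(n,s["fovy"],s["cx"],s["cy"],s["camera_from_world"].round(4).tolist(), [k for k in s])
print(env.get_obs())
E
```

```text
pics
side 56.57486350569229 282.57535554799836 209.26477676944575 [[-0.9878, -0.1552, -0.009, 580.6017], [0.0748, -0.5253, 0.8476, -139.3317], [-0.1363, 0.8366, 0.5306, -1150.3857], [0.0, 0.0, 0.0, 1.0]] ['color', 'fovy', 'cx', 'cy', 'camera_from_world']
top 54.35671438260309 286.6541996775864 209.5232351751427 [[0.0212, -0.9997, 0.0077, -40.3389], [0.9976, 0.0217, 0.0663, -581.9633], [-0.0665, 0.0063, 0.9978, -1157.3377], [0.0, 0.0, 0.0, 1.0]] ['color', 'fovy', 'cx', 'cy', 'camera_from_world']
{'time_s': 0.1, 'qpos': array([ 1.25626006e+00,  3.08917763e-01,  1.63507906e+00,  6.88055433e-06,
        1.19970444e+00, -6.96689342e-02]), 'qvel': array([ 0.00138653, -0.002519  , -0.00196901, -0.00080138,  0.00106143,
       -0.00052339]), 'joint_torque': array([ 1.75565128e-04, -4.16405797e+01, -2.77647042e+01, -1.90391711e-04,
        4.03965343e-03, -2.44977832e-05]), 'ee_pos': array([151.28828429, 605.63326579, 230.15259045]), 'orientation': array([ 1.22129189e-01,  9.92513652e-01, -1.03429788e-03, -2.04436911e-04]), 'force': array([-0.09188425, -0.50781287, -0.15955842]), 'torque': array([ 0.01650078, -0.03295899, -0.00342576]), 'width': 85.41165687602161}
```

View pics/side0.png

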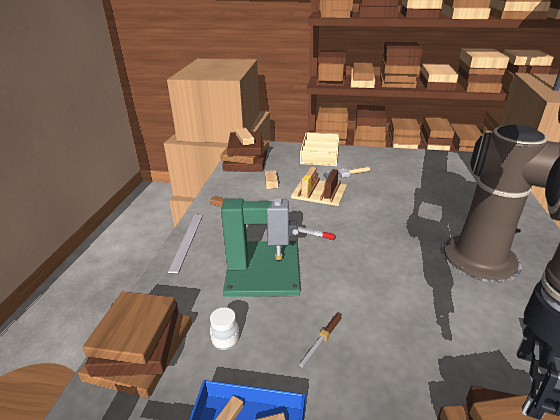

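View pics/top0.png

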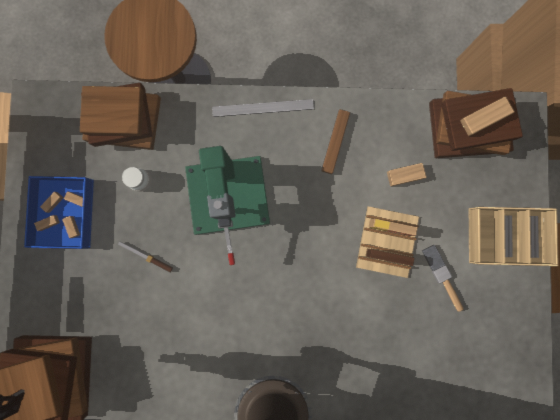

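The side view shows the press near (262,245) with its red grip at (327,236), and the rack at (320,190). In the top view the press bed is near (228,195), the grip at (231,257), and the rack at (388,240). The carved block with its yellow end at (381,224) is in the far slot, and the blank is in the near slot at (390,255).

```bash
cat > h.py <<'E'
import numpy as np, cv2
from scipy.optimize import least_squares
def K(s):
    f=210/np.tan(np.radians(s["fovy"])/2); return f
def proj(s,P):
    P=np.atleast_2d(P); c=P@s["camera_from_world"][:3,:3].T+s["camera_from_world"][:3,3]
    f=K(s); return np.c_[s["cx"]+f*c[:,0]/-c[:,2], s["cy"]-f*c[:,1]/-c[:,2]]
def ray(s,uv):
    M=s["camera_from_world"];R=M[:3,:3];o=-R.T@M[:3,3];f=K(s)
    d=R.T@np.array([(uv[0]-s["cx"])/f,-(uv[1]-s["cy"])/f,-1]);return o,d/np.linalg.norm(d)
def at_z(s,uv,z):
    o,d=ray(s,uv);return o+d*(z-o[2])/d[2]
def tri(s1,a,s2,b):
    o1,d1=ray(s1,a);o2,d2=ray(s2,b)
    A=np.c_[d1,-d2];t=np.linalg.lstsq(A,o2-o1,rcond=None)[0]
    p,q=o1+t[0]*d1,o2+t[1]*d2;return (p+q)/2,np.linalg.norm(p-q)
def crop(s,box,k,name):
    l,t,r,b=box;cv2.imwrite(name,cv2.resize(s["color"][t:b,l:r,::-1],None,fx=k,fy=k,interpolation=cv2.INTER_CUBIC))
E
python3 - <<'E'
from station import env, cams
import pickle
from h import *
S={};D={}
for n in ("side","top"):
    S[n]=cams.snapshot(n)
    for l in "press rack block blank lever_tip foot plain_end mallet chisel paste_jar offcut brush".split():
        r=cams.regions_of(n,l); D[n,l]=r
        for q in r[:2]:
            ys,xs=np.nonzero(q["pixels"]); print(n,l,round(q["score"],2),np.round(q["box"],1),len(xs),xs.mean().round(1),ys.mean().round(1))
pickle.dump((S,D),open("s0.pkl","wb"))
crop(S["top"],(170,130,290,280),5,"pics/ctp.png");crop(S["top"],(340,190,440,290),6,"pics/ctr.png")
crop(S["side"],(205,185,345,305),5,"pics/csp.png");crop(S["side"],(280,150,360,215),8,"pics/csr.png")
E
```

```text
side press 0.66 [218.7 198.8 334.6 296.8] 6614 260.7 249.2
side rack 0.86 [293.6 178.2 346.7 207.4] 805 321.1 193.0
side blank 0.77 [326.3 168.7 335.7 198.4] 265 330.4 183.9
side blank 0.55 [302.7 165.4 319.2 194.7] 273 308.3 180.8
side lever_tip 0.66 [293.2 225.6 333.1 240.9] 196 312.7 232.4
side plain_end 0.66 [301.4 164.7 317.2 193.6] 269 308.2 180.7
side plain_end 0.52 [288.4 227.8 332.7 238.9] 203 312.2 232.4
side mallet 0.42 [212.9 195.3 224.6 201.4] 106 216.6 201.3
side mallet 0.15 [222.3 199.6 336.9 295. ] 6871 261.5 248.9
side chisel 0.57 [300.9 315.8 338.2 364.6] 412 322.3 337.2
side paste_jar 0.97 [209.7 305.1 237.4 349.2] 1003 223.7 328.7
side paste_jar 0.3 [322.2 167.1 371.3 180.6] 242 347.5 172.1
side offcut 0.7 [265.1 169.3 277.4 187.6] 204 270.9 179.5
side brush 0.58 [326.6 167.6 367.7 178.7] 175 350.3 171.6
side brush 0.19 [300.4 317.2 337.5 363.6] 409 322.0 337.4
top press 0.79 [189.9 144.3 267.3 263.7] 5938 225.9 193.5
top rack 0.77 [353.5 206.2 422.9 277.6] 2396 385.7 242.6
top block 0.76 [369.4 218.5 418.5 234.9] 480 392.6 226.8
top block 0.35 [388.7 163.5 424.1 188. ] 579 405.7 173.9
top blank 0.6 [366.8 249.3 415.8 265.8] 431 390.1 256.7
top blank 0.5 [219.1 223.6 236.6 266.2] 224 228.4 243.0
top lever_tip 0.64 [222.5 224.  236.3 264. ] 225 228.8 244.0
top foot 0.71 [369.6 216.9 415.1 237.3] 446 392.3 227.0
top plain_end 0.71 [227.8 221.5 234.7 264.7] 181 228.7 244.0
top plain_end 0.63 [368.7 218.7 415.7 236.9] 500 392.5 226.8
top mallet 0.74 [320.5 110.8 349.5 175.3] 810 335.1 141.7
top chisel 0.56 [118.9 242.8 172.2 271.2] 224 147.9 257.6
top paste_jar 0.74 [124.9 165.3 153.4 192.4] 589 136.5 178.9
top offcut 0.6 [388.5 161.9 426.2 188.3] 624 406.0 174.3
top brush 0.88 [424.2 246.5 463.9 309.9] 680 440.7 272.1
```

View pics/ctp.png

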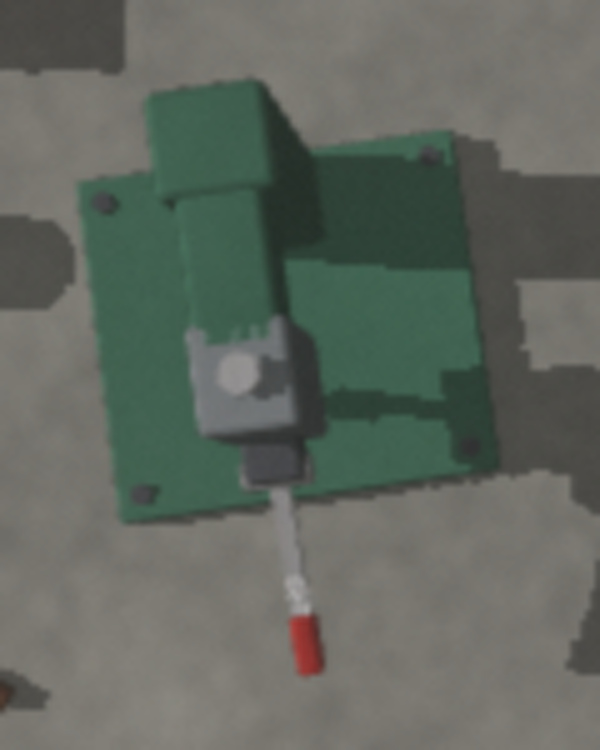

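View pics/ctr.png

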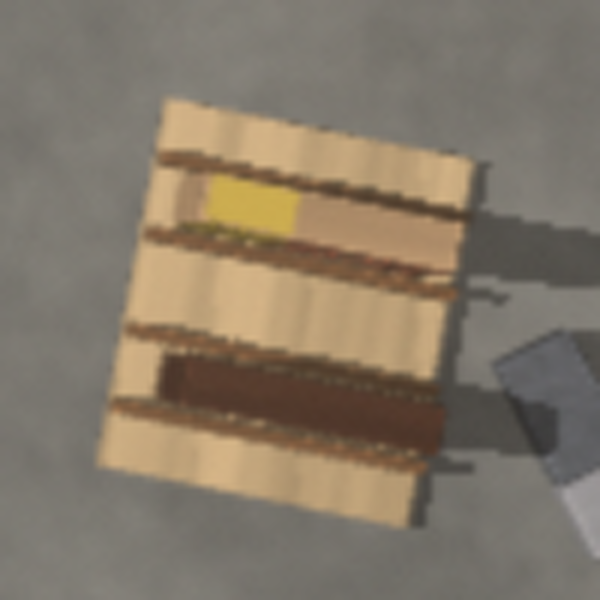

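View pics/csp.png

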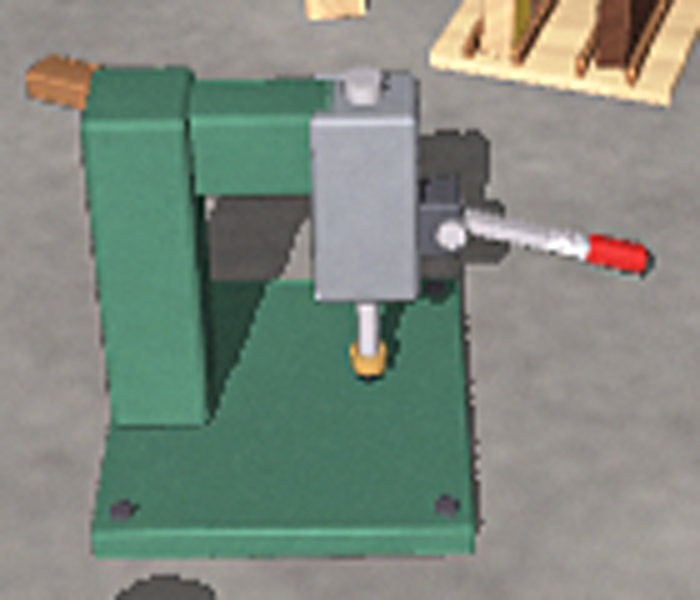

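View pics/csr.png

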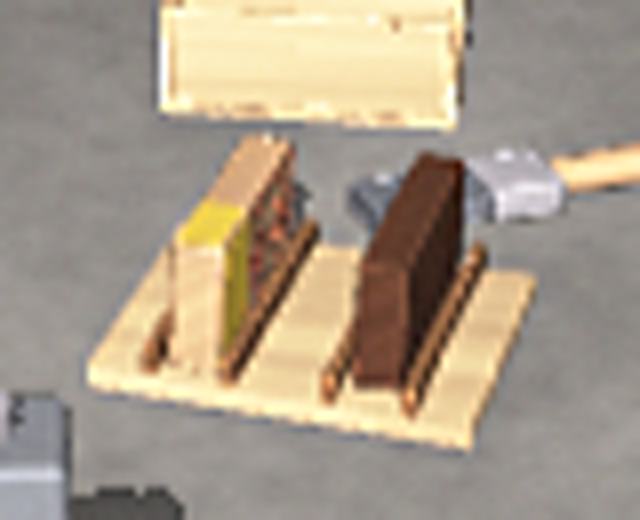

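```bash
cat > fit.py <<'E'
import pickle
from h import *
S,D=pickle.load(open("s0.pkl","rb"))
T,Sd=S["top"],S["side"]
o=lambda off,k,p:np.array(off)+(np.array(p)+.5)/k-.5
tp=lambda p:o((170,130),5,p); tr=lambda p:o((340,190),6,p); sp=lambda p:o((205,185),5,p); sr=lambda p:o((280,150),8,p)
def w(q,P):
    P=np.array(P,float);c,s=np.cos(q[2]),np.sin(q[2]);R=np.array([[c,-s,0],[s,c,0],[0,0,1]]);return P@R.T+[q[0],q[1],q[3] if len(q)>3 else 0]
def fit(obs,q0):
    def r(q): return np.concatenate([(proj(s,w(q,[P]))[0]-uv) for s,P,uv in obs])
    l=least_squares(r,q0,loss="soft_l1");return l.x,r(l.x).reshape(-1,2).round(1).tolist()
pr=[(T,(145,110,20),tp((80,183))),(T,(145,-110,20),tp((452,131))),(T,(-55,-110,20),tp((498,468))),(T,(-55,110,20),tp((122,520))),
 (Sd,(145,110,20),sp((97,531))),(Sd,(-55,110,20),sp((474,529))),(Sd,(28,25,217),sp((313,120))),(Sd,(-28,25,217),sp((416,116))),(T,(-28,25,217),tp((200,435))),(T,(-28,-25,217),tp((300,433)))]
rk=[(T,(90,75,10),tr((167,98))),(T,(90,-75,10),tr((474,160))),(T,(-90,75,10),tr((98,465))),(T,(-90,-75,10),tr((410,525))),
 (Sd,(90,75,10),sr((90,373))),(Sd,(-90,75,10),sr((470,432))),(Sd,(-90,-75,10),sr((535,278)))]
bl=[(T,(12,60,64),tr((185,172))),(T,(12,20,64),tr((300,190))),(T,(-12,20,64),tr((295,240))),(T,(-12,-60,64),tr((462,265))),(T,(12,-60,64),tr((465,215))),
 (Sd,(12,60,64),sr((178,240))),(Sd,(-12,60,64),sr((230,248))),(Sd,(12,-60,64),sr((248,137))),(Sd,(-12,-60,64),sr((297,150)))]
bn=[(Sd,(12,60,64),sr((360,260))),(Sd,(-12,60,64),sr((408,268))),(Sd,(12,-60,64),sr((422,152))),(Sd,(-12,-60,64),sr((464,162))),(T,(12,-60,64),tr((444,400))),(T,(-12,-60,64),tr((442,450)))]
if __name__=="__main__":
    np.set_printoptions(precision=3,suppress=True)
    P=fit(pr,[600,100,0]);print("press",*P)
    P4=fit(pr,[600,100,0,0]);print("press z",P4[0])
    print("rack",*fit(rk,[600,-300,0])); print("rackz",fit(rk,[600,-300,0,0])[0])
    print("block",*fit(bl,[600,-300,0,10])); print("blank",*fit(bn,[500,-300,0,10]))
    t,e=tri(T,tp((307,643)),Sd,sp((620,255)));print("tip",t,e, w(P[0],[(-45,0,140)]))
    q=P[0];d=t-w(q,[(-45,0,140)])[0];print(d,np.linalg.norm(d),np.arcsin(d[2]/95)+.5)
    # foot
    print(proj(Sd,w(q,[(0,0,20+24)])),proj(Sd,w(q,[(0,0,35)])),sp((368,375)))
E
python3 fit.py
```

```text
press [577.243 137.222   0.16 ] [[-0.7, -0.4], [0.3, -0.3], [0.5, 0.6], [-0.5, 0.9], [-1.5, -0.0], [0.3, -0.4], [-0.9, -0.2], [0.9, 0.4], [-0.2, 1.3], [0.5, -1.2]]
press z [577.309 137.099   0.16   -0.599]
rack [ 497.214 -320.853   12.392] [[0.1, 0.0], [-0.4, -0.3], [0.2, 0.1], [-0.5, 0.2], [-0.2, -0.9], [0.2, -0.5], [0.1, -0.2]]
rackz [ 497.226 -322.012   -0.173   -2.922]
block [ 538.843 -327.427   -0.144    7.956] [[4.2, 0.4], [-0.6, -0.2], [-1.1, 0.1], [-0.1, 0.7], [0.6, 0.4], [-0.1, 0.7], [-0.2, 0.5], [-0.9, -0.4], [-1.0, -1.2]]
blank [ 455.992 -317.025   -6.441    9.955] [[-0.3, 0.5], [0.3, 0.4], [-1.1, -0.2], [-0.1, -0.7], [0.6, 0.2], [-0.5, 0.5]]
tip [443.994 115.994 113.188] 2.588529614468093 [[532.819 130.041 140.   ]]
[-88.825 -14.048 -26.812] 93.8413262209929 0.21387786964473726
[[278.528 256.097]] [[278.574 258.61 ]] [278.2 259.6]
```

```bash
cat >> h.py <<'E'
def Rq(q):
    from scipy.spatial.transform import Rotation as R
    return R.from_quat(q).as_matrix()
def plan(obs,xyz,jaw,n,clo,nt=None):
    """jaw: world yaw of tool y axis (mod pi). prints rows"""
    M=Rq(obs["orientation"]); cur=np.arctan2(M[1,1],M[0,1]); d=(jaw-cur+np.pi/2)%np.pi-np.pi/2
    t=-d/np.pi; v=(np.array(xyz)-obs["ee_pos"])
    print("now",obs["ee_pos"].round(1),"yaw",cur.round(3),"F",obs["force"].round(1),"w",round(obs["width"],1),"t",round(obs["time_s"],2),"tilt",np.degrees(np.arccos(-M[2,2])).round(2))
    step=v/n; rows=[]; y=cur
    for i in range(n):
        ax=np.array([np.sin(y),-np.cos(y),0]); ay=np.array([np.cos(y),np.sin(y),0])
        ax=np.array([-ax[0],-ax[1],0]) if np.dot(ax,np.cross(ay,[0,0,-1]))<0 else ax
        rows.append([[round(float(step@ax)/60,3),round(float(step@ay)/60,3),round(float(-step[2])/60,3)],round(float(t/n),4),clo]); y+=d/n
    print("turn total",round(t,4),"rows",n)
    for r in rows: print(r)
E
python3 - <<'E'
import re
s=open("fit.py").read()
s=s.replace("tr((185,172))","tr((210,178))"); s=s.replace("(T,(12,20,64)","(T,(-12,60,64),tr((206,230))),(T,(12,20,64)")
open("fit.py","w").write(s)
E
python3 fit.py|grep block; python3 - <<'E'
from station import env
from h import *
o=env.get_obs(); print(Rq(o["orientation"]).round(3))
plan(o,[444,116,215],np.pi/2+.16,12,-1)
E
```

```text
block [ 538.406 -328.62    -0.135    7.119] [[0.3, -0.2], [-0.3, -0.3], [-0.3, 0.0], [-0.7, 0.3], [0.3, 0.7], [0.9, 0.4], [0.2, 0.8], [0.1, 0.6], [-0.9, -0.3], [-1.0, -1.2]]
[[-0.97   0.242 -0.   ]
 [ 0.242  0.97  -0.   ]
 [ 0.    -0.    -1.   ]]
now [151.5 606.4 231.3] yaw 1.326 F [-0.4 -0.1  0.3] w 85.1 t 1.4 tilt 0.0
turn total -0.1289 rows 12
[[-0.559, -0.562, 0.023], -0.0107, -1]
[[-0.54, -0.581, 0.023], -0.0107, -1]
[[-0.52, -0.599, 0.023], -0.0107, -1]
[[-0.5, -0.616, 0.023], -0.0107, -1]
[[-0.478, -0.632, 0.023], -0.0107, -1]
[[-0.457, -0.648, 0.023], -0.0107, -1]
[[-0.435, -0.663, 0.023], -0.0107, -1]
[[-0.412, -0.677, 0.023], -0.0107, -1]
[[-0.389, -0.691, 0.023], -0.0107, -1]
[[-0.366, -0.704, 0.023], -0.0107, -1]
[[-0.342, -0.716, 0.023], -0.0107, -1]
[[-0.317, -0.727, 0.023], -0.0107, -1]
```

Request:
move_arm(
  increments=[
    [[-0.56,-0.56,0.02],-0.011,-1],
    [[-0.54,-0.58,0.02],-0.011,-1],
    [[-0.52,-0.6,0.02],-0.011,-1],
    [[-0.5,-0.62,0.02],-0.011,-1],
    [[-0.48,-0.63,0.02],-0.011,-1],
  ],
)

```text
time_s: 2.02
ee_pos: [274.6, 401.0, 225.5]
orientation: [0.035, 0.999, 0.0, 0.0]
force: [0.7, -0.1, 0.3]
width: 85.7
```

Request:
move_arm(
  increments=[
    [[-0.46,-0.65,0.02],-0.011,-1],
    [[-0.43,-0.66,0.02],-0.011,-1],
    [[-0.41,-0.68,0.02],-0.011,-1],
    [[-0.39,-0.69,0.02],-0.011,-1],
    [[-0.37,-0.7,0.02],-0.01,-1],
  ],
)

```text
time_s: 2.65
ee_pos: [397.9, 197.6, 219.6]
orientation: [-0.049, 0.999, 0.0, 0.001]
force: [0.3, -0.6, -0.6]
width: 85.4
```

```bash
python3 - <<'E'
from station import env
from h import *
o=env.get_obs()
plan(o,[444,116,180],np.pi/2+.16,4,-1)
E
```

```text
now [397.9 197.6 219.6] yaw 1.67 F [ 0.3 -0.6 -0.6] w 85.4 t 2.65 tilt 0.07
turn total -0.0195 rows 4
[[-0.158, -0.357, 0.165], -0.0049, -1]
[[-0.152, -0.359, 0.165], -0.0049, -1]
[[-0.147, -0.362, 0.165], -0.0049, -1]
[[-0.141, -0.364, 0.165], -0.0049, -1]
```

Request:
move_arm(
  increments=[
    [[-0.16,-0.36,0.16],-0.005,-1],
    [[-0.15,-0.36,0.16],-0.005,-1],
    [[-0.15,-0.36,0.16],-0.005,-1],
    [[-0.14,-0.36,0.16],-0.005,-1],
    [[0,0,0],0,-1],
  ],
)

```text
time_s: 3.28
ee_pos: [443.2, 116.4, 180.3]
orientation: [-0.079, 0.997, -0.0, -0.001]
force: [-0.2, -0.5, -0.2]
width: 85.6
```

```bash
python3 - <<'E'
from station import env,cams
from h import *
s=cams.snapshot("side");crop(s,(230,160,370,265),5,"pics/a1.png")
s=cams.snapshot("top");crop(s,(170,150,290,270),5,"pics/a2.png")
o=env.get_obs()
plan(o,[444,116,97],np.pi/2+.16,3,-1)
E
```

```text
now [443.1 117.6 181. ] yaw 1.73 F [-0.3  0.1  1. ] w 85.3 t 3.38 tilt 0.03
turn total -0.0002 rows 3
[[-0.003, -0.01, 0.467], -0.0001, -1]
[[-0.003, -0.01, 0.467], -0.0001, -1]
[[-0.003, -0.01, 0.467], -0.0001, -1]
```

View pics/a1.png

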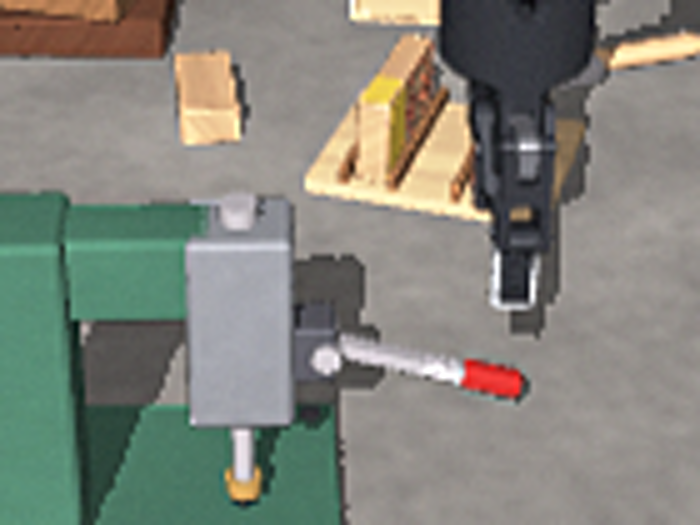

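View pics/a2.png

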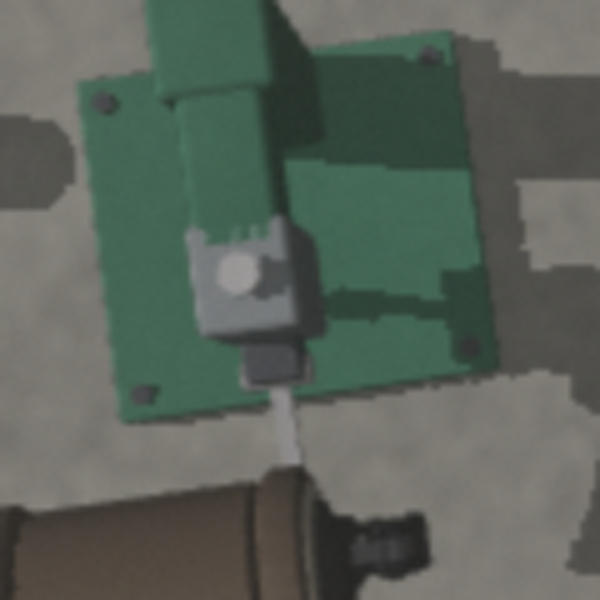

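The gripper hangs above the red grip: pads at crop (515,290), grip at (495,380). I'll check the alignment by projection.

```bash
python3 - <<'E'
import pickle
from h import *
S,D=pickle.load(open("s0.pkl","rb"));s=S["side"]
for p in ([436,162,194],[443,160,181],[444,116,113],[444,116,181]):
    print(((proj(s,p)[0]-[230,160]+.5)*5).round())
E
```

```text
[512. 304.]
[497. 322.]
[493. 381.]
[500. 275.]
```

The projection matches the fingers and the grip, so I'll descend and pinch.

Request:
move_arm(
  increments=[
    [[0,-0.01,0.47],0,-1],
    [[0,-0.01,0.47],0,-1],
    [[0,0,0.46],0,-1],
    [[0,0,0],0,-1],
    [[0,0,0],0,0.6],
  ],
)

```text
time_s: 4.0
ee_pos: [444.2, 116.9, 98.0]
orientation: [-0.081, 0.997, 0.0, 0.001]
force: [-0.2, -0.1, -0.0]
width: 70.1
```

Request:
move_arm(
  increments=[
    [[0,0,0],0,1],
    [[0,0,0],0,1],
    [[0,0,0],0,1],
    [[0,0,0],0,1],
  ],
)

```text
time_s: 4.5
ee_pos: [444.0, 116.1, 97.5]
orientation: [-0.08, 0.997, -0.0, 0.001]
force: [0.1, -0.5, 2.5]
width: 12.7
```

Request:
move_arm(
  increments=[
    [[0.053,0,-0.25],0,1],
    [[0.013,0,-0.25],0,1],
    [[-0.028,0,-0.25],0,1],
    [[-0.068,0,-0.245],0,1],
    [[-0.08,0,-0.19],0,1],
  ],
)

```text
time_s: 5.12
ee_pos: [449.4, 117.0, 166.7]
orientation: [-0.08, 0.997, -0.0, -0.0]
force: [7.8, -0.0, -14.5]
width: 12.8
```

Request:
move_arm(
  increments=[
    [[0,0,0],0,1],
  ],
)

```text
time_s: 5.25
ee_pos: [450.1, 117.2, 167.8]
orientation: [-0.08, 0.997, -0.0, 0.0]
force: [4.4, -0.3, -4.6]
width: 12.6
```

Request:
move_arm(
  increments=[
    [[0,0,0],0,1],
    [[0,0,0],0,0.5],
    [[0,0,0],0,0],
    [[0,0,0],0,0],
    [[0,0,-0.8],0,0],
  ],
)

```text
time_s: 5.88
ee_pos: [446.2, 116.7, 212.8]
orientation: [-0.08, 0.997, -0.0, -0.005]
force: [1.2, -0.1, 0.7]
width: 42.6
```

```bash
python3 - <<'E'
from station import env,cams
from h import *
s=cams.snapshot("side");crop(s,(230,160,370,265),5,"pics/b1.png")
o=env.get_obs()
plan(o,[444,116,250],np.pi/2+.16,1,-1)
u=np.array([-np.cos(.16),-np.sin(.16),0])
for th in (.85,.9,.95,1): print(th,((proj(s,np.array([532.8,130,140])+95*(np.cos(th-.5)*u+np.sin(th-.5)*np.array([0,0,1])))[0]-[230,160]+.5)*5).round())
E
```

```text
now [452.4 117.8 221.8] yaw 1.731 F [2.7 0.7 4.3] w 42.5 t 5.92 tilt 0.36
turn total 0.0001 rows 1
[[0.144, -0.008, -0.47], 0.0001, -1]
0.85 [498. 288.]
0.9 [495. 281.]
0.95 [492. 274.]
1 [488. 267.]
```

View pics/b1.png

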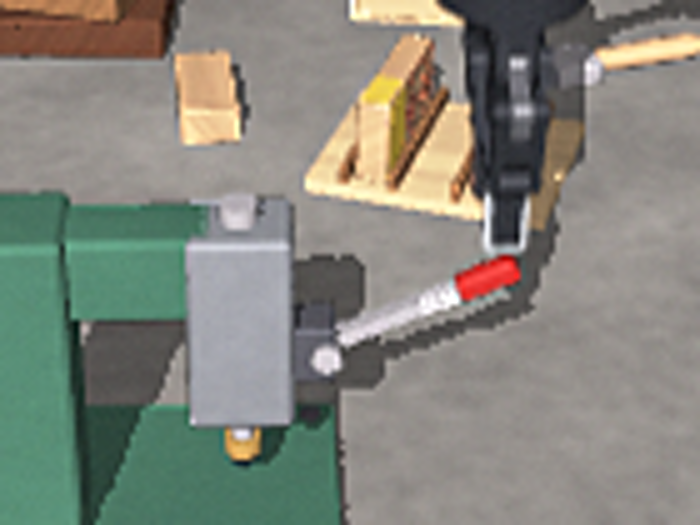

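The lever is up: grip centre at crop (488,275), about 0.95 rad or more. I'll go to the block next.

```bash
sed -i 's/d=(jaw-cur+np.pi\/2)%np.pi-np.pi\/2/d=(jaw-cur+np.pi\/2)%np.pi-np.pi\/2 if mod else (jaw-cur+np.pi)%(2*np.pi)-np.pi/; s/nt=None/mod=True/' h.py; python3 - <<'E'
from station import env
from h import *
o=env.get_obs();print(o["qpos"].round(2))
plan(o,[538.4,-328.6,180],-.135,15,-1,mod=False)
E
```

```text
[ 0.16  0.01  2.    0.    1.12 -1.57]
now [452.4 117.8 221.8] yaw 1.731 F [2.7 0.7 4.3] w 42.5 t 5.92 tilt 0.36
turn total 0.594 rows 15
[[-0.015, -0.505, 0.046], 0.0396, -1]
[[-0.078, -0.499, 0.046], 0.0396, -1]
[[-0.139, -0.486, 0.046], 0.0396, -1]
[[-0.198, -0.465, 0.046], 0.0396, -1]
[[-0.254, -0.437, 0.046], 0.0396, -1]
[[-0.306, -0.402, 0.046], 0.0396, -1]
[[-0.354, -0.36, 0.046], 0.0396, -1]
[[-0.396, -0.314, 0.046], 0.0396, -1]
[[-0.432, -0.262, 0.046], 0.0396, -1]
[[-0.461, -0.207, 0.046], 0.0396, -1]
[[-0.483, -0.148, 0.046], 0.0396, -1]
[[-0.498, -0.087, 0.046], 0.0396, -1]
[[-0.505, -0.024, 0.046], 0.0396, -1]
[[-0.504, 0.039, 0.046], 0.0396, -1]
[[-0.495, 0.101, 0.046], 0.0396, -1]
```

Request:
move_arm(
  increments=[
    [[-0.02,-0.5,0],0.04,-0.2],
    [[-0.08,-0.5,0],0.04,-0.4],
    [[-0.14,-0.49,0],0.04,-1],
    [[-0.2,-0.46,0.05],0.04,-1],
    [[-0.25,-0.44,0.05],0.04,-1],
  ],
)

```text
time_s: 6.55
ee_pos: [478.8, -32.3, 210.3]
orientation: [0.234, 0.972, 0.0, 0.0]
force: [0.3, 0.5, 1.0]
width: 85.2
```

Request:
move_arm(
  increments=[
    [[-0.31,-0.4,0.05],0.04,-1],
    [[-0.35,-0.36,0.05],0.04,-1],
    [[-0.4,-0.31,0.05],0.04,-1],
    [[-0.43,-0.26,0.05],0.04,-1],
    [[-0.46,-0.21,0.05],0.04,-1],
  ],
)

```text
time_s: 7.18
ee_pos: [506.3, -181.2, 195.1]
orientation: [0.523, 0.852, 0.0, 0.0]
force: [-0.1, 0.2, -0.8]
width: 85.5
```

```bash
python3 - <<'E'
from station import env
from h import *
o=env.get_obs();print(o["qpos"].round(2))
plan(o,[538.4,-328.6,180],-.135,5,-1,mod=False)
E
```

```text
[-0.42  0.18  1.87  0.    1.09 -0.9 ]
now [ 506.3 -181.2  195.1] yaw 0.47 F [-0.1  0.2 -0.8] w 85.5 t 7.17 tilt 0.03
turn total 0.1927 rows 5
[[-0.486, -0.127, 0.05], 0.0385, -1]
[[-0.498, -0.068, 0.05], 0.0385, -1]
[[-0.503, -0.007, 0.05], 0.0385, -1]
[[-0.5, 0.054, 0.05], 0.0385, -1]
[[-0.49, 0.114, 0.05], 0.0385, -1]
```

Request:
move_arm(
  increments=[
    [[-0.49,-0.13,0.05],0.039,-1],
    [[-0.5,-0.07,0.05],0.039,-1],
    [[-0.5,0,0.05],0.039,-1],
    [[-0.5,0.05,0.05],0.038,-1],
    [[-0.49,0.11,0.05],0.038,-1],
  ],
)

```text
time_s: 7.8
ee_pos: [538.5, -328.7, 180.0]
orientation: [0.753, 0.658, 0.0, 0.0]
force: [-0.3, -0.1, -0.1]
width: 85.4
```

Request:
move_arm(
  increments=[
    [[0,0,0],0,-1],
  ],
)

```text
time_s: 7.92
ee_pos: [538.4, -329.6, 179.8]
orientation: [0.753, 0.658, 0.0, 0.0]
force: [0.1, -0.2, -0.1]
width: 85.0
```

```bash
python3 - <<'E'
from station import env,cams
from h import *
s=cams.snapshot("top");crop(s,(340,170,440,290),5,"pics/c2.png")
s=cams.snapshot("side");crop(s,(270,100,370,215),5,"pics/c1.png")
o=env.get_obs()
plan(o,[538.4,-328.6,110],-.135,3,-1,mod=False)
E
```

```text
now [ 537.9 -327.3  179.7] yaw -0.131 F [ 0.3  0.2 -0.6] w 85.4 t 8.03 tilt 0.08
turn total 0.0012 rows 3
[[-0.007, 0.004, 0.387], 0.0004, -1]
[[-0.007, 0.004, 0.387], 0.0004, -1]
[[-0.007, 0.004, 0.387], 0.0004, -1]
```

View pics/c1.png

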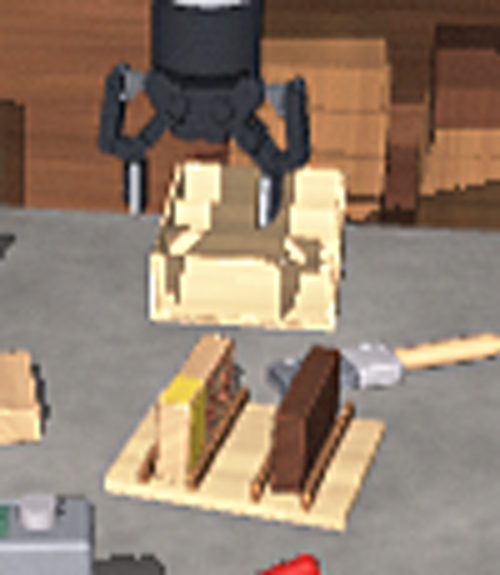

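View pics/c2.png

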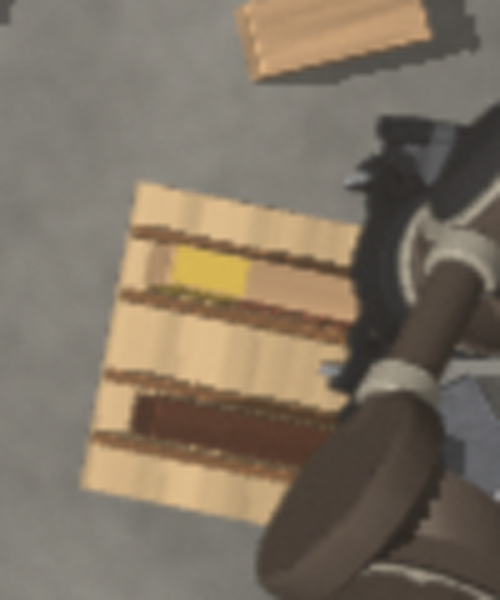

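The fingers straddle the light block (side crop (135,200) and (270,215), block at (195,400)). I'll descend in two stages.

Request:
move_arm(
  increments=[
    [[-0.01,0,0.39],0,-1],
    [[-0.01,0,0.39],0,-1],
    [[0,0,0.39],0,-1],
    [[0,0,0.2],0,-1],
    [[0,0,0],0,-1],
  ],
)

```text
time_s: 8.65
ee_pos: [537.4, -327.7, 97.0]
orientation: [0.752, 0.659, -0.0, -0.001]
force: [0.3, 0.2, 0.2]
width: 85.4
```

```bash
python3 - <<'E'
from station import env,cams
from h import *
s=cams.snapshot("side");crop(s,(270,100,370,215),5,"pics/d1.png")
o=env.get_obs()
plan(o,[538.4,-328.6,34],-.135,3,-1,mod=False)
E
```

```text
now [ 538.2 -328.4   98. ] yaw -0.131 F [-0.3 -0.1  0.8] w 85.7 t 8.7 tilt 0.01
turn total 0.0013 rows 3
[[-0.001, 0.001, 0.356], 0.0004, -1]
[[-0.001, 0.001, 0.356], 0.0004, -1]
[[-0.001, 0.001, 0.356], 0.0004, -1]
```

View pics/d1.png

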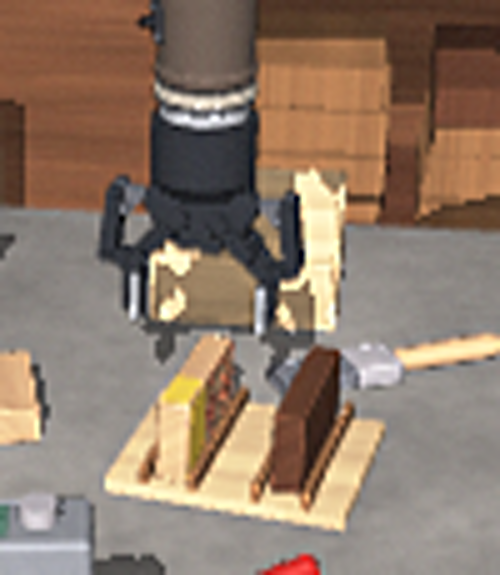

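The fingers hang either side of the block and clear of the blank. I'll go down and close.

Request:
move_arm(
  increments=[
    [[0,0,0.35],0,-1],
    [[0,0,0.35],0,-1],
    [[0,0,0.35],0,-1],
    [[0,0,0],0,-0.2],
    [[0,0,0],0,0.5],
  ],
)

```text
time_s: 9.32
ee_pos: [538.1, -329.0, 34.5]
orientation: [0.752, 0.659, -0.0, -0.0]
force: [0.3, -0.3, 0.8]
width: 51.8
```

Request:
move_arm(
  increments=[
    [[0,0,0],0,1],
    [[0,0,0],0,1],
    [[0,0,0],0,1],
    [[0,0,0],0,1],
  ],
)

```text
time_s: 9.82
ee_pos: [538.8, -329.5, 35.8]
orientation: [0.752, 0.659, 0.0, 0.001]
force: [0.1, 0.6, 4.3]
width: 23.3
```

Request:
move_arm(
  increments=[
    [[0,0,-0.3],0,1],
    [[0,0,-0.5],0,1],
    [[0,0,-0.5],0,1],
    [[0,0,-0.4],0,1],
    [[0,0,0],0,1],
  ],
)

```text
time_s: 10.45
ee_pos: [539.6, -330.0, 139.8]
orientation: [0.752, 0.659, 0.001, 0.003]
force: [0.3, -0.8, -0.9]
width: 23.8
```

```bash
python3 - <<'E'
from station import env,cams
from h import *
s=cams.snapshot("side");crop(s,(250,80,370,215),4,"pics/e1.png")
o=env.get_obs();print(o["qpos"].round(2))
plan(o,[490,-110,130],.16,8,1,mod=False)
E
```

```text
[-0.62  0.42  1.69 -0.    1.03 -0.49]
now [ 538.4 -329.2  137.9] yaw -0.132 F [-0.6  0.7 -0.5] w 23.2 t 10.5 tilt 0.11
turn total -0.0928 rows 8
[[0.439, -0.16, 0.017], -0.0116, 1]
[[0.445, -0.144, 0.017], -0.0116, 1]
[[0.45, -0.128, 0.017], -0.0116, 1]
[[0.454, -0.111, 0.017], -0.0116, 1]
[[0.458, -0.094, 0.017], -0.0116, 1]
[[0.461, -0.078, 0.017], -0.0116, 1]
[[0.464, -0.061, 0.017], -0.0116, 1]
[[0.466, -0.044, 0.017], -0.0116, 1]
```

View pics/e1.png

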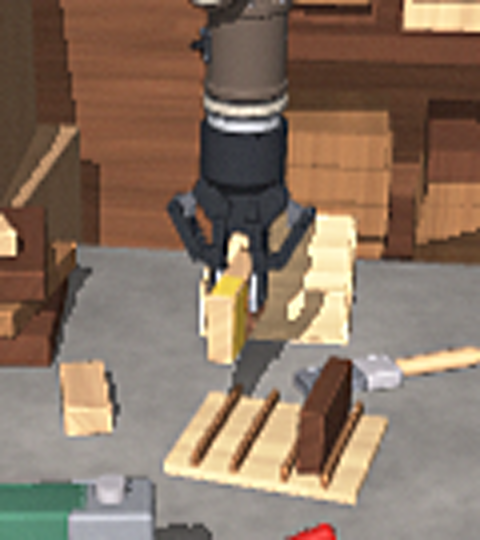

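The block is held upright, and the blank has not moved. Next I carry it to the free bench between rack and press.

Request:
move_arm(
  increments=[
    [[0.44,-0.16,0],-0.012,1],
    [[0.44,-0.14,0],-0.012,1],
    [[0.45,-0.13,0],-0.012,1],
    [[0.45,-0.11,0],-0.012,1],
    [[0.46,-0.09,0],-0.011,1],
  ],
)

```text
time_s: 11.12
ee_pos: [506.0, -190.9, 134.9]
orientation: [0.688, 0.726, -0.001, -0.002]
force: [-0.1, -0.4, -1.8]
width: 23.9
```

Request:
move_arm(
  increments=[
    [[0.46,-0.08,0],-0.011,1],
    [[0.46,-0.06,0],-0.011,1],
    [[0.47,-0.04,0],-0.011,1],
    [[0,0,0],0,1],
  ],
)

```text
time_s: 11.62
ee_pos: [487.4, -108.3, 134.9]
orientation: [0.648, 0.761, -0.001, -0.002]
force: [0.2, -0.8, 0.1]
width: 23.8
```

```bash
python3 - <<'E'
from station import env,cams
from h import *
o=env.get_obs()
plan(o,[490,-110,32],.16,4,1,mod=False)
s=cams.snapshot("side");crop(s,(220,100,370,225),4,"pics/f1.png")
s=cams.snapshot("top");crop(s,(240,150,380,270),4,"pics/f2.png")
E
```

```text
now [ 487.4 -108.3  134.9] yaw 0.16 F [ 0.2 -0.8  0.1] w 23.8 t 11.62 tilt 0.27
turn total -0.0001 rows 4
[[-0.009, 0.01, 0.429], -0.0, 1]
[[-0.009, 0.01, 0.429], -0.0, 1]
[[-0.009, 0.01, 0.429], -0.0, 1]
[[-0.009, 0.01, 0.429], -0.0, 1]
```

View pics/f1.png

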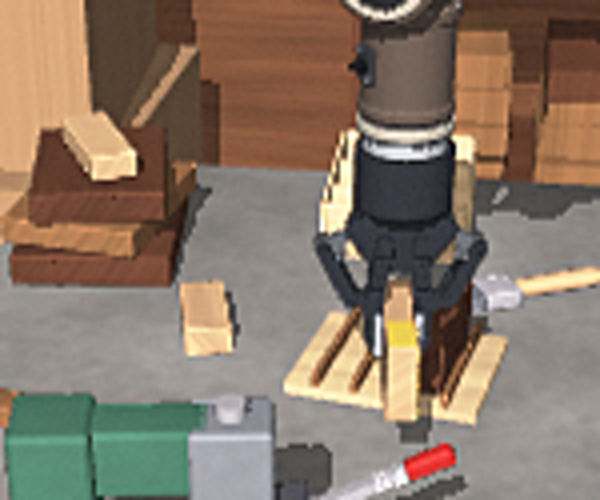

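Request:
move_arm(
  increments=[
    [[0,0,0.5],0,1],
    [[0,0,0.5],0,1],
    [[0,0,0.4],0,1],
    [[0,0,0.3],0,1],
    [[0,0,0],0,1],
  ],
)

```text
time_s: 12.35
ee_pos: [488.4, -110.4, 33.2]
orientation: [0.65, 0.76, -0.001, -0.002]
force: [-0.4, -0.1, -0.8]
width: 23.3
```

Request:
move_arm(
  increments=[
    [[0,0,0.05],0,1],
    [[0,0,0],0,1],
  ],
)

```text
time_s: 12.6
ee_pos: [490.5, -110.6, 32.5]
orientation: [0.649, 0.76, 0.0, 0.001]
force: [0.5, 0.4, -1.4]
width: 23.5
```

Request:
move_arm(
  increments=[
    [[0,0,0.07],0,1],
    [[0,0,0],0,1],
  ],
)

```text
time_s: 12.85
ee_pos: [489.6, -110.2, 27.6]
orientation: [0.649, 0.761, -0.0, -0.0]
force: [-1.2, -0.0, -2.0]
width: 23.5
```

Request:
move_arm(
  increments=[
    [[0,0,0.04],0,1],
    [[0,0,0],0,1],
  ],
)

```text
time_s: 13.1
ee_pos: [490.0, -110.3, 25.8]
orientation: [0.649, 0.761, 0.0, 0.0]
force: [-1.5, 0.5, 4.9]
width: 23.3
```

The block is standing on the bench (4.9 N contact). Now I release it, rise, and back off.

Request:
move_arm(
  increments=[
    [[0,0,0],0,0.3],
    [[0,0,0],0,-0.3],
    [[0,0,0],0,-0.3],
    [[0,0,-0.3],0,-0.3],
    [[0,0,-0.6],0,-0.3],
  ],
)

```text
time_s: 13.72
ee_pos: [488.3, -109.8, 79.2]
orientation: [0.649, 0.76, -0.001, -0.002]
force: [0.7, -0.3, 0.9]
width: 55.6
```

Request:
move_arm(
  increments=[
    [[0,0,-0.6],0,-0.3],
    [[0,-0.4,0],0,1],
    [[0,-0.5,0],0,1],
    [[0,0,0],0,1],
    [[0,0,0],0,1],
  ],
)

```text
time_s: 14.35
ee_pos: [437.6, -119.1, 116.2]
orientation: [0.649, 0.76, 0.001, 0.001]
force: [1.1, -0.4, -0.8]
width: 0.2
```

```bash
python3 - <<'E'
from station import env,cams
from h import *
o=env.get_obs()
plan(o,[490-55*.987,-110-55*.159,50],.16,3,1,mod=False)
s=cams.snapshot("side");crop(s,(250,100,390,225),4,"pics/g1.png")
E
```

```text
now [ 437.6 -119.1  116.2] yaw 0.157 F [ 1.1 -0.4 -0.8] w 0.2 t 14.35 tilt 0.16
turn total -0.0009 rows 3
[[0.004, -0.01, 0.368], -0.0003, 1]
[[0.004, -0.01, 0.368], -0.0003, 1]
[[0.004, -0.01, 0.368], -0.0003, 1]
```

View pics/g1.png

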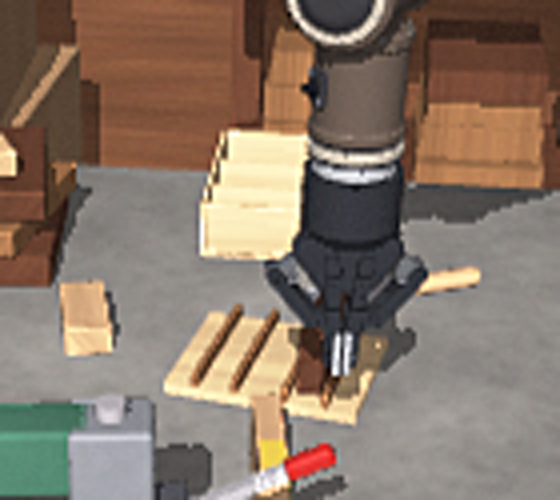

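The block stands at crop (268,430) and the closed fingers are behind it, on the robot side. I'll descend and push it over.

Request:
move_arm(
  increments=[
    [[0,0,0.37],0,1],
    [[0,0,0.37],0,1],
    [[0,0,0.37],0,1],
    [[0,0.15,0],0,1],
    [[0,0.15,0],0,1],
  ],
)

```text
time_s: 15.02
ee_pos: [456.2, -116.1, 49.3]
orientation: [0.649, 0.761, 0.0, 0.001]
force: [0.3, -1.2, 0.7]
width: 0.2
```

Request:
move_arm(
  increments=[
    [[0,0.15,0],0,1],
    [[0,0.15,0],0,1],
    [[0,0.15,0],0,1],
    [[0,0.15,0],0,1],
    [[0,0,0],0,1],
  ],
)

```text
time_s: 15.65
ee_pos: [490.7, -110.3, 48.8]
orientation: [0.649, 0.761, 0.0, 0.0]
force: [-0.3, 0.6, -0.2]
width: 0.5
```

```bash
python3 - <<'E'
from station import env,cams
from h import *
o=env.get_obs();plan(o,[490,-110,50],.16,3,1,mod=False)
s=cams.snapshot("side");crop(s,(220,120,370,245),4,"pics/i1.png")
s=cams.snapshot("top");crop(s,(240,150,380,270),4,"pics/i2.png")
E
```

```text
now [ 490.7 -110.3   48.8] yaw 0.158 F [-0.3  0.6 -0.2] w 0.5 t 15.65 tilt 0.05
turn total -0.0007 rows 3
[[0.002, -0.003, -0.007], -0.0002, 1]
[[0.002, -0.003, -0.007], -0.0002, 1]
[[0.002, -0.003, -0.007], -0.0002, 1]
```

View pics/i1.png

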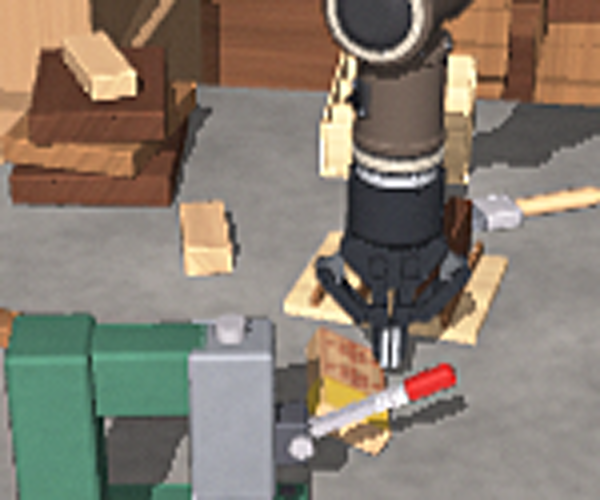

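View pics/i2.png

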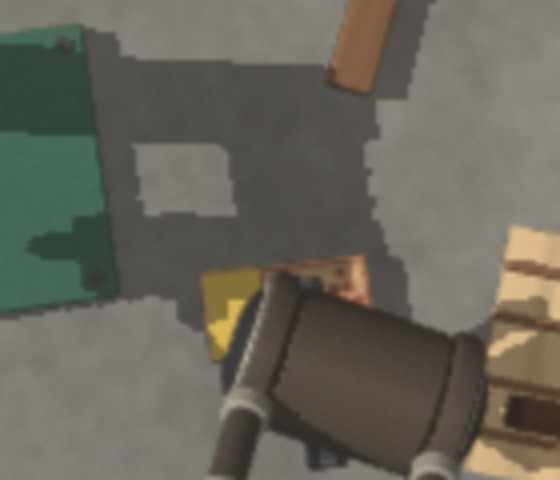

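The block is going over with its carved face up. It may still be leaning, so I'll back off, raise the arm, and look again.

Request:
move_arm(
  increments=[
    [[0,-0.2,0],0,1],
    [[0,-0.2,-0.5],0,1],
    [[0,-0.5,-0.8],0,-1],
    [[0,-0.8,-0.6],0,-1],
    [[0,-0.6,0],0,-1],
  ],
)

```text
time_s: 16.38
ee_pos: [352.9, -132.8, 164.9]
orientation: [0.649, 0.76, 0.0, 0.003]
force: [-0.2, -0.5, 0.9]
width: 54.2
```

```bash
python3 - <<'E'
from station import env,cams
from h import *
import pickle
o=env.get_obs();plan(o,[490,-110,50],.16,3,1,mod=False)
a=cams.snapshot("side");crop(a,(270,170,340,250),7,"pics/j1.png")
s=cams.snapshot("top");crop(s,(270,190,350,260),7,"pics/j2.png")
pickle.dump({"side":a,"top":s},open("s1.pkl","wb"))
E
```

```text
now [ 352.9 -132.8  164.9] yaw 0.157 F [-0.2 -0.5  0.9] w 54.2 t 16.38 tilt 0.31
turn total -0.0009 rows 3
[[0.006, 0.772, 0.638], -0.0003, 1]
[[0.005, 0.772, 0.638], -0.0003, 1]
[[0.004, 0.772, 0.638], -0.0003, 1]
```

View pics/j1.png

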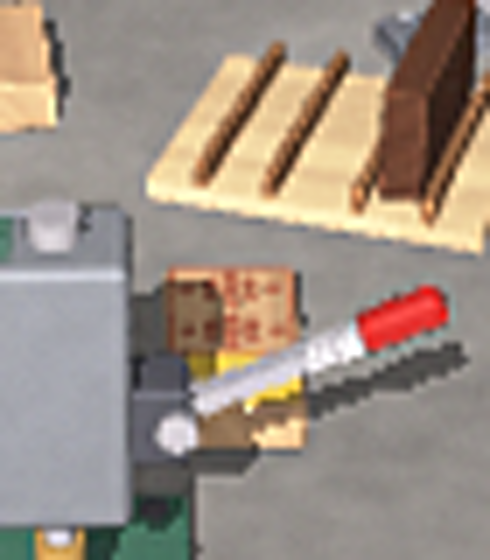

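View pics/j2.png

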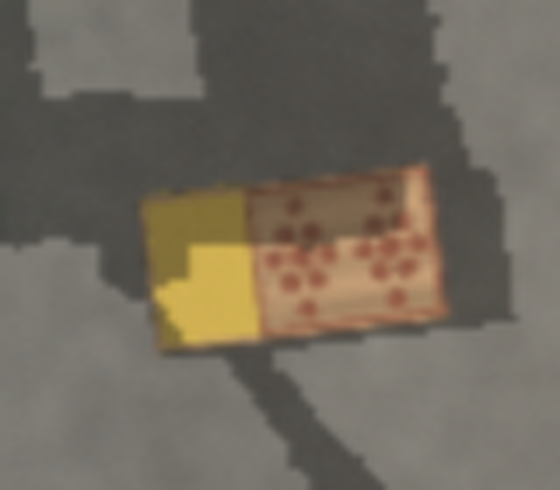

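The block lies flat, carved face up, yellow end towards the press. Its top-view corners are at crop (141,198), (428,163), (448,315) and (160,352).

```bash
python3 - <<'E'
from fit import *
from station import env
S1=pickle.load(open("s1.pkl","rb"));T,A=S1["top"],S1["side"]
t=lambda p:o((270,190),7,p); a=lambda p:o((270,170),7,p)
ob=[(T,(32,60,0),t((141,198))),(T,(32,-60,0),t((430,163))),(T,(-32,-60,0),t((448,317))),(T,(-32,60,0),t((160,352))),(A,(-32,60,0),a((304,400))),(A,(-32,-60,0),a((297,268))),(A,(32,-60,0),a((170,268)))]
q,r=fit(ob,[533,-103,.16,24]);print(q.round(3),r)
q3=q
# grip point at own y=-43
print("grip",w(q,[(0,-43,0)]).round(1))
env_o=env.get_obs()
g=w(q,[(0,-43,0)])[0]
plan(env_o,[g[0],g[1],110],q[2],5,-1,mod=False)
E
```

```text
[ 5.35413e+02 -1.00504e+02  1.33000e-01  2.41700e+01] [[-0.1, -0.2], [0.2, 0.2], [0.3, 0.4], [-0.3, 0.1], [0.3, 0.7], [-0.3, -0.3], [-0.7, -0.3]]
grip [[ 541.1 -143.1   24.2]]
now [ 349.  -131.3  162. ] yaw 0.155 F [ 0.4  1.4 -0.8] w 68.6 t 16.48 tilt 0.17
turn total 0.0069 rows 5
[[-0.138, 0.627, 0.173], 0.0014, -1]
[[-0.135, 0.627, 0.173], 0.0014, -1]
[[-0.133, 0.628, 0.173], 0.0014, -1]
[[-0.13, 0.629, 0.173], 0.0014, -1]
[[-0.127, 0.629, 0.173], 0.0014, -1]
```

Request:
move_arm(
  increments=[
    [[-0.14,0.63,0.17],0.0015,-1],
    [[-0.14,0.63,0.17],0.0015,-1],
    [[-0.13,0.63,0.17],0.0015,-1],
    [[-0.13,0.63,0.17],0.0015,-1],
    [[-0.13,0.63,0.17],0.001,-1],
  ],
)

```text
time_s: 17.1
ee_pos: [547.0, -143.5, 110.3]
orientation: [0.658, 0.753, -0.0, -0.001]
force: [-0.1, -0.2, 0.4]
width: 85.4
```

Request:
move_arm(
  increments=[
    [[0,0,0],0,-1],
  ],
)

```text
time_s: 17.23
ee_pos: [547.7, -143.7, 110.0]
orientation: [0.657, 0.754, -0.0, -0.0]
force: [-0.8, -0.5, 0.8]
width: 85.4
```

```bash
python3 - <<'E'
from h import *
from station import env
plan(env.get_obs(),[541.1,-143.1,0],.133,4,-1,mod=False)
E
```

```text
now [ 547.7 -143.7  110. ] yaw 0.136 F [-0.8 -0.5  0.8] w 85.4 t 17.23 tilt 0.05
turn total 0.001 rows 4
[[0.006, -0.027, 0.458], 0.0002, -1]
[[0.006, -0.027, 0.458], 0.0002, -1]
[[0.006, -0.027, 0.458], 0.0002, -1]
[[0.006, -0.027, 0.458], 0.0002, -1]
```

Request:
move_arm(
  increments=[
    [[0.02,-0.11,0.3],0,-1],
    [[0,0,0.45],0,-1],
    [[0,0,0.5],0,-1],
    [[0,0,0.35],0,-1],
    [[0,0,0],0,-1],
  ],
)

```text
time_s: 17.85
ee_pos: [536.3, -142.6, 13.6]
orientation: [0.658, 0.753, -0.001, -0.003]
force: [-0.4, -0.5, 0.5]
width: 85.2
```

Request:
move_arm(
  increments=[
    [[0,0,0.2],0,-1],
    [[0,0,0],0,-1],
  ],
)

```text
time_s: 18.1
ee_pos: [539.2, -143.4, 3.5]
orientation: [0.658, 0.753, -0.0, -0.0]
force: [-0.5, 0.3, 0.1]
width: 85.3
```

```bash
python3 - <<'E'
from h import *
from station import env,cams
a=cams.snapshot("side");crop(a,(250,120,370,250),5,"pics/k1.png")
plan(env.get_obs(),[541.1,-143.1,0],.133,1,-1,mod=False)
E
```

```text
now [ 539.5 -143.5    3.8] yaw 0.135 F [ 1.1 -0.5  0.3] w 85.2 t 18.15 tilt 0.0
turn total 0.0007 rows 1
[[0.003, 0.027, 0.064], 0.0007, -1]
```

View pics/k1.png

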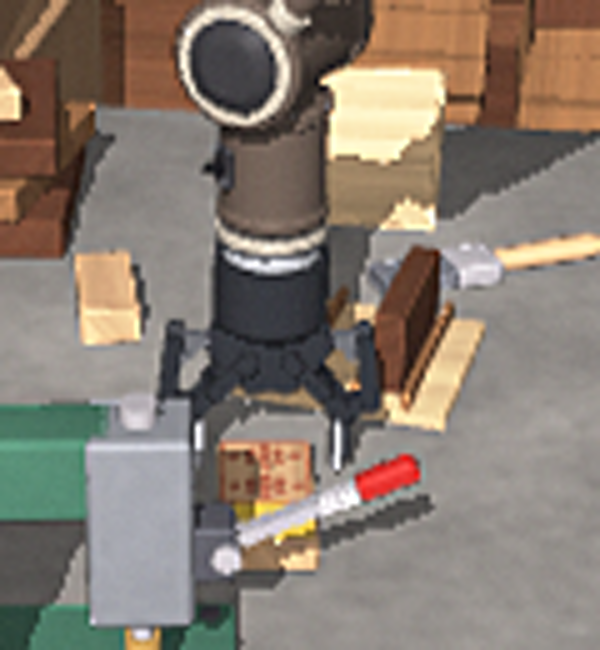

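The fingers straddle the flat block on its carved part. I'll lower them a few mm and close.

Request:
move_arm(
  increments=[
    [[0,0.02,0.06],0,-1],
    [[0,0,0],0,-0.3],
    [[0,0,0],0,1],
    [[0,0,0],0,1],
    [[0,0,0],0,1],
  ],
)

```text
time_s: 18.77
ee_pos: [541.5, -143.6, 0.6]
orientation: [0.658, 0.753, 0.0, 0.001]
force: [1.1, -0.1, 3.9]
width: 62.4
```

Request:
move_arm(
  increments=[
    [[0,0,0],0,1],
    [[0,0,0],0,1],
  ],
)

```text
time_s: 19.02
ee_pos: [541.5, -143.5, 0.6]
orientation: [0.658, 0.753, 0.0, 0.001]
force: [0.1, 0.4, 5.1]
width: 62.7
```

Request:
move_arm(
  increments=[
    [[0,0,-0.2],0,1],
    [[0,0,-0.3],0,1],
    [[0,0,-0.2],0,1],
    [[0,0,0],0,1],
  ],
)

```text
time_s: 19.52
ee_pos: [542.1, -143.8, 43.8]
orientation: [0.658, 0.753, 0.001, 0.002]
force: [0.5, -0.3, -1.1]
width: 62.6
```

```bash
python3 - <<'E'
from h import *
from station import env,cams
a=cams.snapshot("side");crop(a,(250,120,370,250),5,"pics/l1.png")
plan(env.get_obs(),[580,10,40],.16,5,1,mod=False)
E
```

```text
now [ 541.3 -143.5   42.9] yaw 0.135 F [-0.4  0.2 -0.7] w 62.6 t 19.57 tilt 0.1
turn total -0.0079 rows 5
[[0.49, 0.197, 0.01], -0.0016, 1]
[[0.489, 0.199, 0.01], -0.0016, 1]
[[0.488, 0.202, 0.01], -0.0016, 1]
[[0.487, 0.204, 0.01], -0.0016, 1]
[[0.486, 0.206, 0.01], -0.0016, 1]
```

View pics/l1.png

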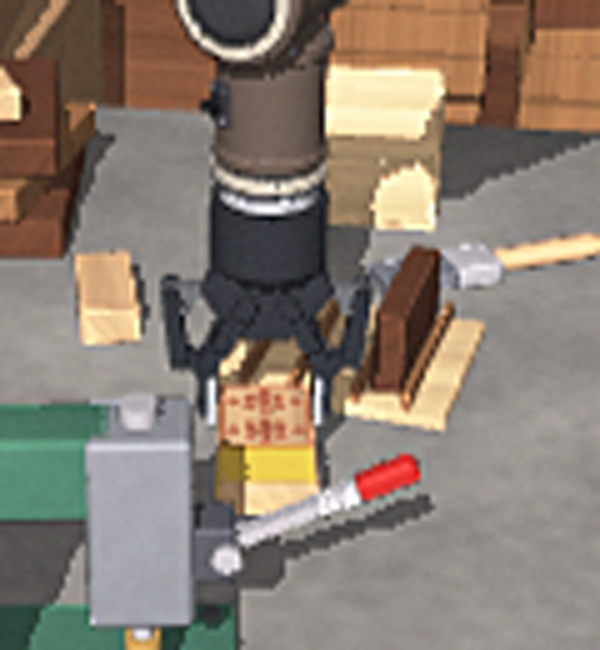

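Request:
move_arm(
  increments=[
    [[0.49,0.2,0],-0.0016,1],
    [[0.49,0.2,0],-0.0016,1],
    [[0.49,0.2,0.1],-0.0016,1],
    [[0.49,0.2,0.1],-0.0016,1],
    [[0.49,0.2,0.08],-0.0015,1],
  ],
)

```text
time_s: 20.2
ee_pos: [578.2, 11.8, 24.2]
orientation: [0.648, 0.761, -0.001, -0.001]
force: [1.0, 0.3, -1.6]
width: 62.4
```

Request:
move_arm(
  increments=[
    [[0,0,0],0,1],
  ],
)

```text
time_s: 20.32
ee_pos: [578.1, 12.8, 24.1]
orientation: [0.647, 0.762, -0.001, -0.001]
force: [-1.0, -0.9, -0.9]
width: 62.7
```

```bash
python3 - <<'E'
from h import *
from station import env,cams
a=cams.snapshot("side");crop(a,(210,120,350,270),4,"pics/m1.png")
s=cams.snapshot("top");crop(s,(170,130,310,270),4,"pics/m2.png")
plan(env.get_obs(),[590.1,57.2,27],.16,3,1,mod=False)
E
```

```text
now [578.1  10.8  24.6] yaw 0.161 F [-0.6 -0.9 -1.7] w 62.2 t 20.43 tilt 0.09
turn total 0.0004 rows 3
[[0.244, 0.107, -0.013], 0.0001, 1]
[[0.244, 0.107, -0.013], 0.0001, 1]
[[0.244, 0.107, -0.013], 0.0001, 1]
```

View pics/m1.png

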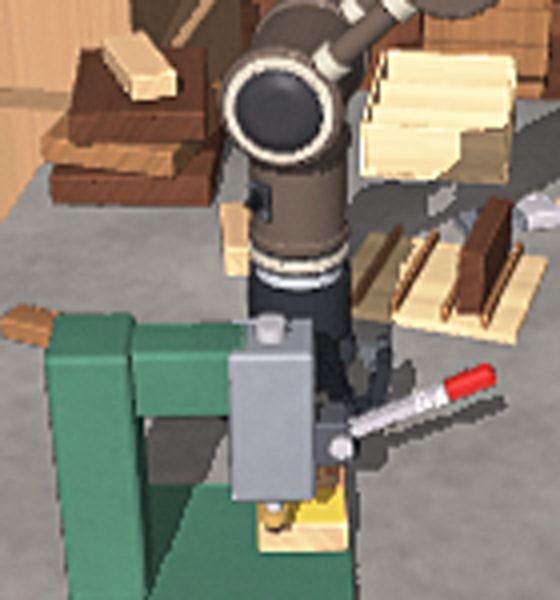

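View pics/m2.png

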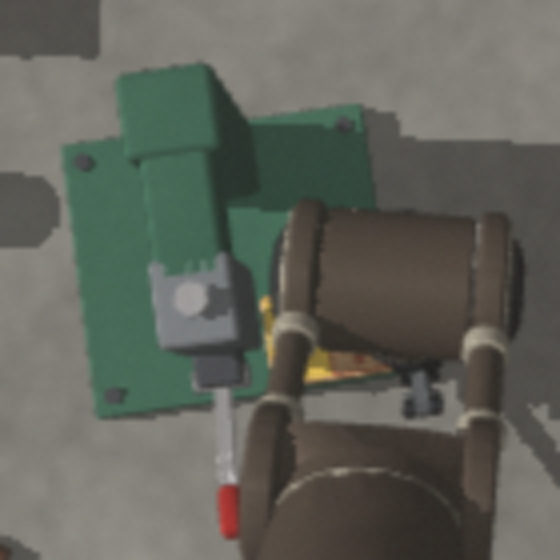

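```bash
python3 - <<'E'
import pickle
from h import *
S,D=pickle.load(open("s0.pkl","rb"));s=S["side"];t=S["top"]
for z in (217,250,280,300,320,350): print(z,((proj(s,[578,11,z])[0]-[210,120]+.5)*4).round(),((proj(t,[578,11,z])[0]-[170,130]+.5)*4).round(), ((proj(t,[578,71,z])[0]-[170,130]+.5)*4).round())
E
```

```text
217 [301. 243.] [406. 305.] [306. 302.]
250 [300. 201.] [404. 300.] [301. 298.]
280 [300. 162.] [403. 296.] [296. 294.]
300 [300. 135.] [402. 293.] [292. 291.]
320 [300. 107.] [400. 290.] [288. 288.]
350 [300.  65.] [398. 285.] [282. 283.]
```

The wrist's underside is about 270 mm up, above the head top at 217 mm, so the way in is clear. I'll move in.

Request:
move_arm(
  increments=[
    [[0.24,0.11,0],0,1],
    [[0.24,0.11,0],0,1],
    [[0.24,0.11,0],0,1],
    [[0,0,0],0,1],
  ],
)

```text
time_s: 20.92
ee_pos: [592.1, 58.0, 25.4]
orientation: [0.648, 0.762, 0.0, 0.0]
force: [-0.0, 0.6, -0.9]
width: 62.6
```

```bash
python3 - <<'E'
from h import *
from station import env,cams
import pickle
a=cams.snapshot("side");crop(a,(240,220,310,290),8,"pics/n1.png")
s=cams.snapshot("top");crop(s,(170,130,310,270),4,"pics/n2.png")
pickle.dump({"side":a,"top":s},open("s2.pkl","wb"))
plan(env.get_obs(),[590.1,57.2,21],.16,1,1,mod=False)
E
```

```text
now [591.4  56.9  25.1] yaw 0.161 F [-0.1  0.5 -1.2] w 62.3 t 21.02 tilt 0.02
turn total 0.0004 rows 1
[[0.008, -0.02, 0.069], 0.0004, 1]
```

View pics/n1.png

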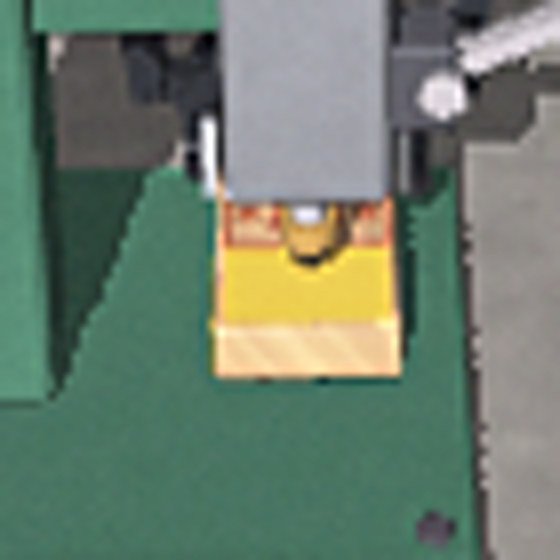

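View pics/n2.png

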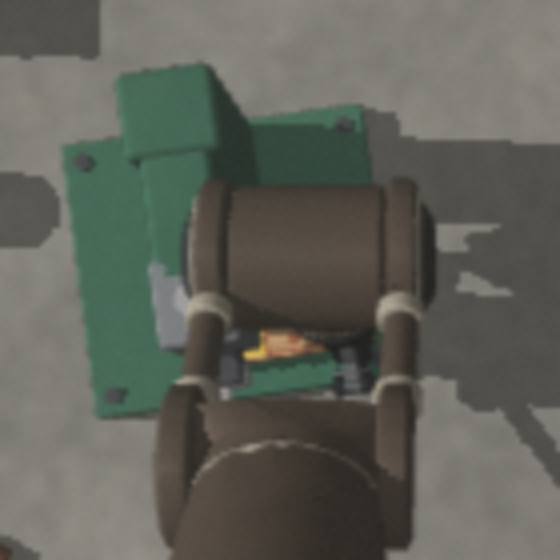

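```bash
cat > chk.py <<'E'
from fit import *
q=np.array([577.25,137.2,.16]);c,s_=np.cos(.16),np.sin(.16)
def topress(p): d=np.array(p)[:2]-q[:2]; return np.array([c*d[0]+s_*d[1],-s_*d[0]+c*d[1]]).round(1)
E
python3 - <<'E'
from chk import *
A=pickle.load(open("s2.pkl","rb"))["side"]; a=lambda p:o((240,220),8,p)
for p in ((212,322),(402,320)): print(topress(at_z(A,a(p),48)),topress(at_z(A,a(p),46)))
for p in ((215,378),(400,378)): print(topress(at_z(A,a(p),24)))
for z in (60,64): print("foot",topress(at_z(A,a((310,260)),z)))
E
```

```text
[34.1 20.6] [34.2 18.2]
[-31.1  20.5] [-31.2  18.1]
[33.7 21.8]
[-30.4  22.7]
foot [0.4 2.2]
foot [0.3 7.3]
```

The block is centred within about 2 mm of the foot axis (its end is at press y ≈ 21, ideal 22). I'll lower it.

Request:
move_arm(
  increments=[
    [[0.01,-0.02,0.03],0,1],
    [[0,0,0.03],0,1],
    [[0,0,0],0,1],
  ],
)

```text
time_s: 21.4
ee_pos: [589.9, 56.7, 21.3]
orientation: [0.648, 0.761, -0.0, -0.0]
force: [0.4, -0.5, -0.5]
width: 62.8
```

Request:
move_arm(
  increments=[
    [[0,0,0.02],0,1],
    [[0,0,0],0,1],
  ],
)

```text
time_s: 21.65
ee_pos: [590.4, 56.8, 20.6]
orientation: [0.648, 0.761, 0.0, 0.0]
force: [-0.0, -1.1, 0.0]
width: 62.8
```

Request:
move_arm(
  increments=[
    [[0,0,0.02],0,1],
    [[0,0,0],0,1],
  ],
)

```text
time_s: 21.9
ee_pos: [590.4, 56.8, 20.6]
orientation: [0.648, 0.761, -0.0, -0.0]
force: [-3.0, -1.7, 7.8]
width: 62.5
```

The block is on the bed (7.8 N). I'll open, back out along the block away from the head, then go up.

Request:
move_arm(
  increments=[
    [[0,0,0],0,0],
    [[0,0,0],0,-1],
    [[0,0,0],0,-1],
    [[0,0,0],0,-1],
    [[0,0,-0.1],0,-1],
  ],
)

```text
time_s: 22.52
ee_pos: [589.5, 57.0, 24.6]
orientation: [0.648, 0.761, -0.001, -0.001]
force: [0.0, -0.4, -1.2]
width: 85.5
```

Request:
move_arm(
  increments=[
    [[-0.3,0,-0.1],0,-1],
    [[-0.5,0,-0.4],0,-1],
    [[-0.5,0,-0.9],0,-1],
    [[-0.6,0,-0.9],0,-1],
    [[-0.6,0,-0.9],0,-1],
  ],
)

```text
time_s: 23.15
ee_pos: [613.7, -90.8, 215.6]
orientation: [0.648, 0.761, 0.0, 0.001]
force: [1.1, 0.1, -0.3]
width: 85.2
```

```bash
python3 - <<'E'
from h import *
from station import env,cams
import pickle
a=cams.snapshot("side");crop(a,(240,190,350,290),6,"pics/p1.png")
s=cams.snapshot("top");crop(s,(170,130,310,270),5,"pics/p2.png")
pickle.dump({"side":a,"top":s},open("s3.pkl","wb"))
plan(env.get_obs(),[449,117,260],.16,1,1,mod=False)
E
```

```text
now [619.4 -94.3 222.5] yaw 0.156 F [ 0.9 -0.6  0.7] w 85.3 t 23.25 tilt 1.01
turn total -0.0012 rows 1
[[3.921, -2.258, -0.624], -0.0012, 1]
```

View pics/p1.png

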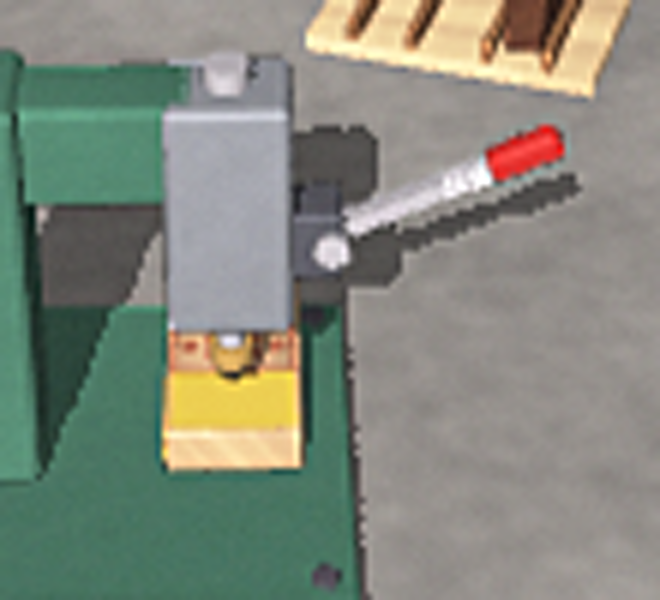

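View pics/p2.png

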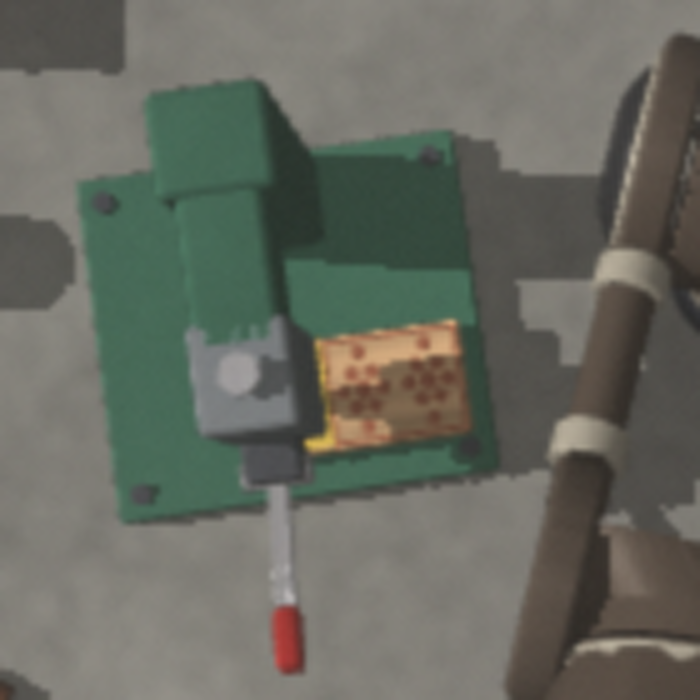

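The block lies flat on the bed with its yellow end under the head. Top-view corners are at (457,321) and (471,428), side-view corners at (165,430) and (302,428).

```bash
python3 - <<'E'
from chk import *
S3=pickle.load(open("s3.pkl","rb"));A,T=S3["side"],S3["top"]; a=lambda p:o((240,190),6,p); t=lambda p:o((170,130),5,p)
ob=[(T,(32,-60,0),t((458,321))),(T,(-32,-60,0),t((471,430))),(A,(32,60,0),a((165,430))),(A,(-32,60,0),a((302,428)))]
for q0 in ([590,100,.16,44],):
    b,r=fit(ob,q0);print(b.round(3),r); pe=w(b,[(0,38,0)])[0];print("plain_end press",topress(pe))
b,r=fit(ob[:2]+ob[2:],[590,100,.16]) if 0 else (b,r)
print("tip",tri(T,t((287,640)),A,a((525,152))))
print("foot z",[ (z,proj(A,w(q,[(0,0,z)]))[0].round(1)) for z in (58,62,64)],a((235,375)))
E
```

```text
[5.83463e+02 9.98130e+01 1.61000e-01 4.42930e+01] [[-0.2, -0.3], [0.3, 0.4], [-0.3, -0.0], [0.2, 0.1]]
plain_end press [0.1 0.1]
tip (array([450.16811726, 117.4835991 , 180.05617604]), np.float64(0.08982471193178808))
foot z [(58, array([278.5, 252.1])), (62, array([278.4, 251. ])), (64, array([278.4, 250.4]))] [278.75       252.08333333]
```

The plain end measures 0.1 mm from the foot axis, top face at z = 44.3. Next: closed fingers above the lever grip, at (450,117,180).

```bash
python3 - <<'E'
from h import *
from station import env
plan(env.get_obs(),[448,117,240],.16,8,1,mod=False)
E
```

```text
now [619.4 -94.3 222.5] yaw 0.156 F [ 0.9 -0.6  0.7] w 85.3 t 23.25 tilt 1.01
turn total -0.0012 rows 8
[[0.49, -0.284, -0.036], -0.0001, 1]
[[0.491, -0.284, -0.036], -0.0001, 1]
[[0.491, -0.284, -0.036], -0.0001, 1]
[[0.491, -0.284, -0.036], -0.0001, 1]
[[0.491, -0.283, -0.036], -0.0001, 1]
[[0.491, -0.283, -0.036], -0.0001, 1]
[[0.491, -0.283, -0.036], -0.0001, 1]
[[0.491, -0.283, -0.036], -0.0001, 1]
```

Request:
move_arm(
  increments=[
    [[0.49,-0.28,-0.1],0,0],
    [[0.49,-0.28,-0.1],0,1],
    [[0.49,-0.28,-0.1],0,1],
    [[0.49,-0.28,-0.03],0,1],
    [[0.49,-0.28,0],0,1],
  ],
)

```text
time_s: 23.88
ee_pos: [506.5, 43.4, 233.1]
orientation: [0.649, 0.761, 0.0, 0.0]
force: [0.7, 1.0, -0.3]
width: -0.2
```

Request:
move_arm(
  increments=[
    [[0.49,-0.28,0],0,1],
    [[0.49,-0.28,0],0,1],
    [[0.49,-0.28,0],0,1],
    [[0,0,0],0,1],
    [[0,0,0],0,1],
  ],
)

```text
time_s: 24.5
ee_pos: [444.0, 121.7, 233.1]
orientation: [0.648, 0.761, 0.0, 0.001]
force: [0.1, -0.0, 0.2]
width: -0.1
```

```bash
python3 - <<'E'
from h import *
from station import env
plan(env.get_obs(),[447,117,200],.16,1,1,mod=False)
E
```

```text
now [444.  121.7 233.1] yaw 0.16 F [ 0.1 -0.   0.2] w -0.1 t 24.5 tilt 0.06
turn total 0.0001 rows 1
[[-0.086, 0.037, 0.552], 0.0001, 1]
```

Request:
move_arm(
  increments=[
    [[-0.09,0.035,0.3],0,1],
    [[0,0,0.15],0,1],
    [[0,0,0],0,1],
  ],
)

```text
time_s: 24.88
ee_pos: [446.1, 116.7, 205.1]
orientation: [0.649, 0.761, -0.001, -0.001]
force: [0.7, 0.2, 0.3]
width: -0.0
```

```bash
python3 - <<'E'
from h import *
from station import env,cams
a=cams.snapshot("side");crop(a,(240,170,350,270),6,"pics/r1.png")
plan(env.get_obs(),[447,116.2,190],.16,1,1,mod=False)
E
```

```text
now [446.5 116.9 205.7] yaw 0.159 F [-0.5 -0.2  0.6] w 0.0 t 24.93 tilt 0.05
turn total -0.0002 rows 1
[[-0.013, 0.006, 0.262], -0.0002, 1]
```

View pics/r1.png

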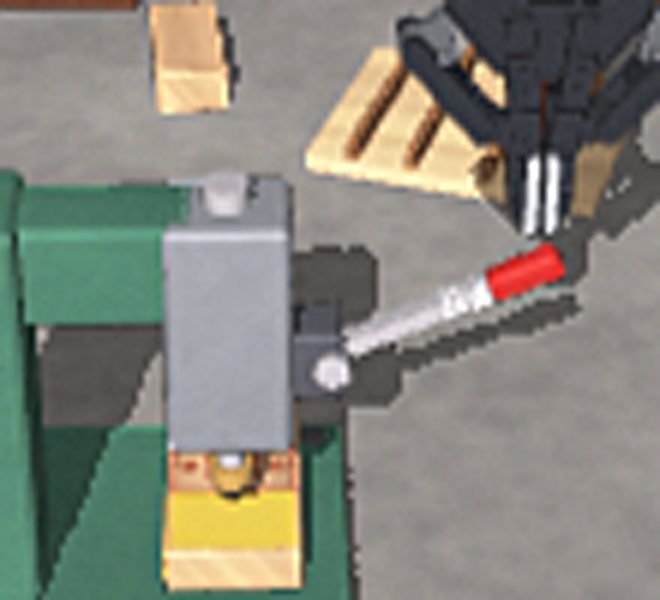

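The closed fingers sit right above the red grip (crop (540,235) over (527,272)). I'll press down gradually.

Request:
move_arm(
  increments=[
    [[0,0,0.13],0,1],
    [[0,-0.02,0.13],0,1],
    [[0,-0.03,0.13],0,1],
    [[0,-0.03,0.13],0,1],
    [[0,-0.03,0.1],0,1],
  ],
)

```text
time_s: 25.55
ee_pos: [439.5, 116.3, 168.2]
orientation: [0.648, 0.761, -0.0, -0.0]
force: [-1.5, 0.9, 2.1]
width: 0.1
```

Request:
move_arm(
  increments=[
    [[0,-0.02,0.1],0,1],
    [[0,-0.01,0.08],0,1],
    [[0,0,0],0,1],
  ],
)

```text
time_s: 25.92
ee_pos: [438.0, 116.0, 157.4]
orientation: [0.648, 0.761, -0.0, -0.0]
force: [0.5, -0.5, 0.3]
width: 0.0
```

Request:
move_arm(
  increments=[
    [[0,0,0.06],0,1],
    [[0,0,0.05],0,1],
    [[0,0,0],0,1],
  ],
)

```text
time_s: 26.3
ee_pos: [438.2, 116.0, 151.1]
orientation: [0.648, 0.761, 0.0, 0.0]
force: [0.1, -0.3, -0.2]
width: -0.1
```

```bash
python3 - <<'E'
from h import *
from station import env,cams
a=cams.snapshot("side");crop(a,(240,170,350,270),6,"pics/t1.png")
plan(env.get_obs(),[447,116.2,190],.16,1,1,mod=False)
E
```

```text
now [438.3 116.  151.2] yaw 0.16 F [ 0.5  0.3 -0.1] w 0.3 t 26.35 tilt 0.03
turn total 0.0001 rows 1
[[-0.02, 0.143, -0.647], 0.0001, 1]
```

View pics/t1.png

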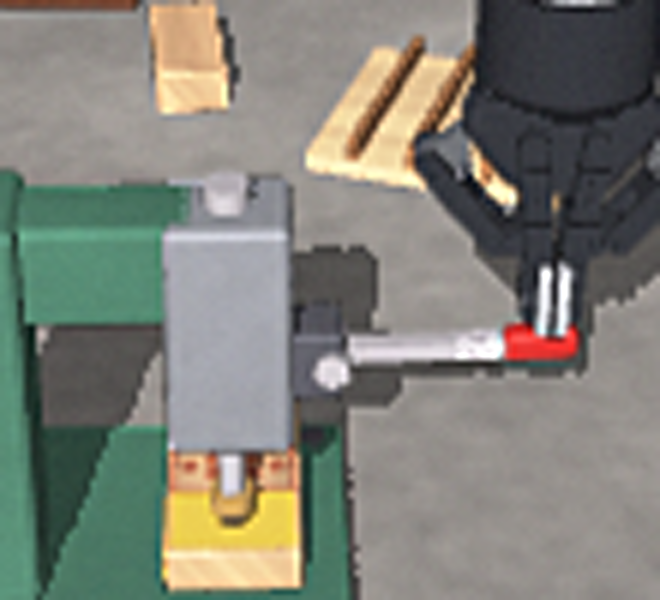

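The lever is nearly level, with the foot just above the yellow end. I'll continue in small steps and read the force at each.

Request:
move_arm(
  increments=[
    [[0,0,0.03],0,1],
    [[0,0,0],0,1],
  ],
)

```text
time_s: 26.6
ee_pos: [438.4, 116.0, 149.6]
orientation: [0.648, 0.761, 0.0, 0.0]
force: [0.7, 0.5, 0.4]
width: 0.3
```

Request:
move_arm(
  increments=[
    [[0,0,0.03],0,1],
    [[0,0,0],0,1],
  ],
)

```text
time_s: 26.85
ee_pos: [438.2, 116.0, 147.7]
orientation: [0.648, 0.761, 0.0, 0.0]
force: [0.4, 0.1, 1.2]
width: -0.1
```

Request:
move_arm(
  increments=[
    [[0,0,0.02],0,1],
    [[0,0,0],0,1],
  ],
)

```text
time_s: 27.1
ee_pos: [438.2, 116.0, 146.6]
orientation: [0.648, 0.761, 0.0, 0.0]
force: [-0.3, 0.5, 0.6]
width: -0.4
```

Request:
move_arm(
  increments=[
    [[0,0,0.025],0,1],
    [[0,0,0],0,1],
  ],
)

```text
time_s: 27.35
ee_pos: [438.1, 116.0, 145.1]
orientation: [0.648, 0.761, -0.0, -0.0]
force: [-0.6, -0.3, 2.1]
width: -0.0
```

Request:
move_arm(
  increments=[
    [[0,0,0.02],0,1],
    [[0,0,0],0,1],
  ],
)

```text
time_s: 27.6
ee_pos: [438.1, 116.0, 143.9]
orientation: [0.648, 0.761, -0.0, -0.0]
force: [-1.9, 0.3, 4.2]
width: -0.0
```

Request:
move_arm(
  increments=[
    [[0,0,0.012],0,1],
    [[0,0,0],0,1],
  ],
)

```text
time_s: 27.85
ee_pos: [438.1, 116.0, 143.2]
orientation: [0.648, 0.761, -0.0, -0.0]
force: [-1.7, 0.1, 5.2]
width: -0.0
```

Request:
move_arm(
  increments=[
    [[0,0,0],0,1],
  ],
)

```text
time_s: 27.98
ee_pos: [438.1, 116.0, 143.2]
orientation: [0.648, 0.761, -0.0, -0.0]
force: [-2.6, -0.7, 4.8]
width: -0.2
```

Request:
move_arm(
  increments=[
    [[0,0,0.012],0,1],
    [[0,0,0],0,1],
    [[0,0,0],0,1],
  ],
)

```text
time_s: 28.35
ee_pos: [438.1, 116.0, 142.4]
orientation: [0.648, 0.761, -0.0, -0.0]
force: [-2.5, -0.8, 5.1]
width: -0.1
```

It holds 5 N on the tip, which should be roughly 8 N at the foot. I'll lift off gently and check.

Request:
move_arm(
  increments=[
    [[0,0,-0.03],0,1],
    [[0,0,-0.1],0,1],
    [[0,0,-0.3],0,1],
    [[0,-0.3,-0.5],0,1],
    [[0,-0.5,-0.5],0,1],
  ],
)

```text
time_s: 28.98
ee_pos: [391.0, 108.3, 229.2]
orientation: [0.648, 0.761, 0.0, 0.0]
force: [-0.4, 0.3, 1.1]
width: 0.1
```

Request:
move_arm(
  increments=[
    [[0,-0.5,-0.3],0,1],
    [[0,0,0],0,1],
  ],
)

```text
time_s: 29.22
ee_pos: [361.1, 103.6, 247.7]
orientation: [0.648, 0.761, 0.002, 0.001]
force: [0.3, 0.3, -0.3]
width: -0.0
```

```bash
python3 - <<'E'
from h import *
from station import env,cams
import pickle
a=cams.snapshot("side");crop(a,(240,190,350,290),6,"pics/u1.png")
s=cams.snapshot("top");crop(s,(170,130,310,270),5,"pics/u2.png")
pickle.dump({"side":a,"top":s},open("s4.pkl","wb"))
plan(env.get_obs(),[447,116.2,190],.16,1,1,mod=False)
E
```

```text
now [361.7 103.6 246.4] yaw 0.16 F [ 0.7  1.1 -0.3] w -0.4 t 29.32 tilt 0.11
turn total 0.0 rows 1
[[-0.02, 1.437, 0.94], 0.0, 1]
```

View pics/u1.png

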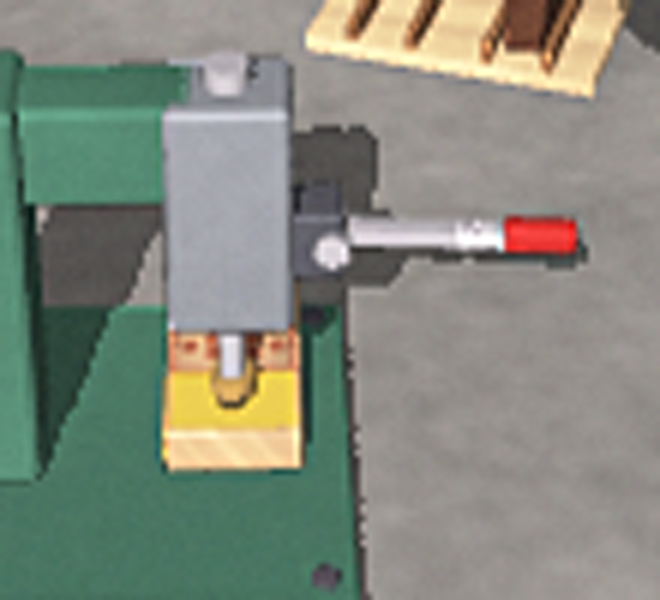

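View pics/u2.png

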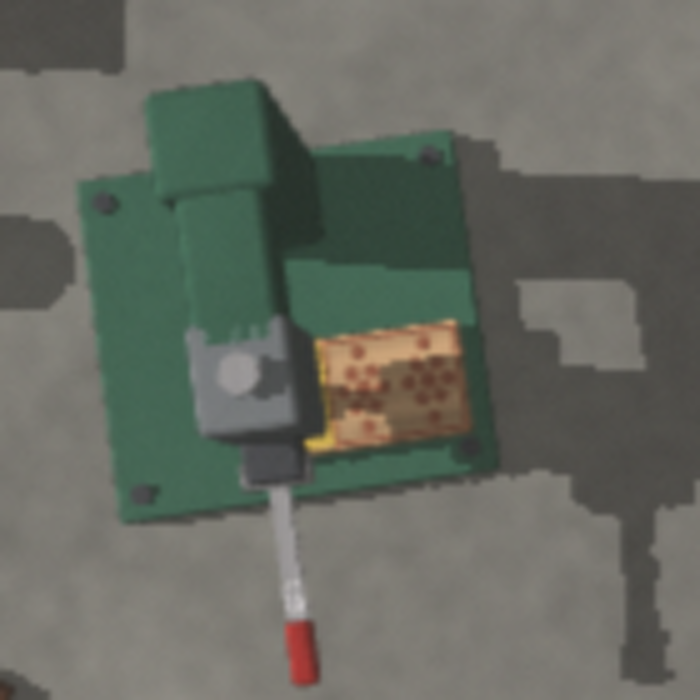

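```bash
python3 - <<'E'
from chk import *
S3=pickle.load(open("s4.pkl","rb"));A,T=S3["side"],S3["top"]; a=lambda p:o((240,190),6,p); t=lambda p:o((170,130),5,p)
for th in (.52,.5,.47,.44,.4):
    f=th-.5; P=w(q,[(-45-95*np.cos(f),0,140+95*np.sin(f))]); print(th,P.round(1),((proj(A,P)[0]-[240,190]+.5)*6).round(1))
print(tri(T,t((302,652)),A,a((540,236))))
ob=[(T,(32,-60,0),t((458,321))),(T,(-32,-60,0),t((471,430))),(A,(32,60,0),a((165,430))),(A,(-32,60,0),a((302,428)))]
b,r=fit(ob,[590,100,.16,44]);print(b.round(3),topress(w(b,[(0,38,0)])[0]))
S0,_=pickle.load(open("s0.pkl","rb"))
# red centroid
for n,off in (("side",A),):
    im=off["color"].astype(int);m=(im[...,0]>150)&(im[...,1]<70)&(im[...,2]<70);ys,xs=np.nonzero(m);k=(abs(xs-329)<20)&(abs(ys-229)<15);print(xs[k].mean(),ys[k].mean(),(xs[k].mean()-240+.5)*6,(ys[k].mean()-190+.5)*6)
d=(cv2.absdiff(S0["top"]["color"],T["color"]).max(2)>60); 
for nm,(l,tt,r2,b2) in dict(mallet=(318,108,352,178),jar=(122,162,156,195),chisel=(115,238,176,275),offcut=(385,160,430,190),brush=(422,244,466,312),blank=(364,246,418,268)).items(): print(nm,d[tt:b2,l:r2].sum())
E
```

```text
0.52 [[439.1 114.9 141.9]] [546.4 223.5]
0.5 [[439.  114.9 140. ]] [546.2 227. ]
0.47 [[439.1 114.9 137.2]] [545.8 232.3]
0.44 [[439.2 114.9 134.3]] [545.1 237.6]
0.4 [[439.5 115.  130.5]] [544.  244.5]
(array([441.55709295, 115.68922282, 135.18689347]), np.float64(0.5686823884874608))
[5.83463e+02 9.98130e+01 1.61000e-01 4.42930e+01] [0.1 0.1]
329.7368421052632 228.9298245614035 541.4210526315791 236.57894736842104
mallet 0
jar 0
chisel 0
offcut 0
brush 130
blank 0
```

The lever reads about 0.445 rad, so the foot is compressed about 2 mm (roughly 7–9 N), and the block has not moved. The changed pixels near the brush need a look.

```bash
python3 - <<'E'
from chk import *
S0,_=pickle.load(open("s0.pkl","rb"));T=pickle.load(open("s4.pkl","rb"))["top"]
c=lambda s:cv2.resize(s["color"][230:320,400:480,::-1],None,fx=4,fy=4)
cv2.imwrite("pics/v.png",np.hstack([c(S0["top"]),c(T)]))
E
```

```text
(no output)
```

View pics/v.png

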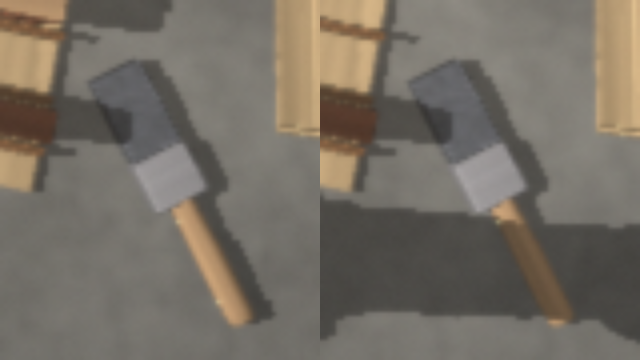

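The brush lies where it was, with only the arm's shadow over it. Handing in.

```bash
python3 - <<'E'
from station import env
print(env.hand_in())
E
```

```text
the job is handed in; nothing more can be done
None
```

I swung the lever up to about 0.93 rad and took the carved block out of the rack. I stood it on the bench and tipped it carved face up. Then I regripped it across its width, laid it on the press bed, and lowered the lever with closed fingers to about 5 N on the tip. I handed in at about 29 s; no verdict was reported.

- **Block:** in the last pictures it lies flat, carved face up, with its top face at z ≈ 44.3 mm. The middle of the yellow end measured about 0.1 mm from the foot axis, with the calibration good to about 2 mm. It did not move while the foot came down.
- **Foot pressure:** the lever stayed at about 0.445 rad after I let go, with no visible spring-back. I estimate 7–9 N at the foot from its compression. From the height where contact began I get 6.6 N, and from the 5 N on the tip, depending on which way friction acts, 7–17 N before release. These agree only roughly; all are above 3 N and below 20 N, but I had no direct reading of that force.
- **Robot:** it is clear of everything.
- **Other things:** the mallet, chisel, jar, offcut and blank show no change in the top view. The brush area showed a difference, which was only the arm's shadow.

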